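# Pass drying cartridges through the airlock of a dry box

## Task

Pass all the drying cartridges on the bench (three or four) into the dry box through its airlock: first feel that the inner door is shut by pushing its post firmly home against the stop, and only then slide the outer hatch well open; drop every cartridge end-down to the bottom of a holder slot of its own; then slide the hatch fully shut again, and last of all slide the inner door fully open so that the cartridges can be taken from inside. Never have both doors open at once, and leave the other things on the bench where they are.

Things in the scene. Friction and masses are not known exactly. Their poses are not given: they have to be found in the camera images.
- pass_box: airlock of a desktop dry box, fixed: white chamber 150 (x) x 210 (y) x 98 mm high, 10 mm walls. Origin: centre of its underside; x to its back, y to its left, z up. Hatch (top face 107 mm up) closes its top; gate closes its back. Behind it, to x = +227 mm, the dry box (230 mm wide, 98 high); grey guide of the gate at x 59 to 99, y 105 to 245 mm, 60 mm high.
- hatch (a joint): outer door: flat aluminium hatch on top of the chamber, slides backwards (along the pass box's +x) from 0 (shut) to 0.135 m (fully open); stays where it is left, about 1.5 N to move, hard stops at both ends.
- hatch_knob (a point): middle of the black round knob near the front edge of the hatch: 20 mm diameter (22 mm at the top), 34 mm tall, standing on the hatch from 107 to 141 mm above the bench; this point is on its axis 127.5 mm above the bench. It moves with the hatch.
- gate (a joint): inner door: upright steel blade behind the chamber's back wall, slides to the left (along the pass box's +y) from 0 (shut against its hard stop) to 0.080 m (fully open); stays where it is left, about 2 N to move. It may start shut or up to 30 mm ajar.
- gate_post (a point): on the inner door's black upright post on the left of the chamber: 16 x 16 mm square, its free part from 72 to 142 mm above the bench; this point is on its axis 128 mm above the bench. The post moves with the inner door; pushing it along the pass box's -y shuts the door.
- holder: aluminium holder in the chamber under the hatch: row of four 23 mm square slots at y = +66, +22, -22, -66 mm, leaning 35 deg from vertical, tops to the pass box's back. Origin: mid-row on the slot floors, 20 mm above the bench, 30 mm before the chamber's centre; z up the slots (mouths at z 48 mm, rear wall to 64 mm). A cartridge let go in a mouth slides down; seated, it clears the hatch.
- slot0 (a point): mouth of the leftmost slot of the holder. The slot is 23 x 23 mm, 48 mm deep; this point is the centre of its mouth. z axis points up and out along the slot; y axis runs along the row of slots.
- slot1 (a point): mouth of the second from left slot of the holder. The slot is 23 x 23 mm, 48 mm deep; this point is the centre of its mouth. z axis points up and out along the slot; y axis runs along the row of slots.
- slot2 (a point): mouth of the second from right slot of the holder. The slot is 23 x 23 mm, 48 mm deep; this point is the centre of its mouth. z axis points up and out along the slot; y axis runs along the row of slots.
- slot3 (a point): mouth of the rightmost slot of the holder. The slot is 23 x 23 mm, 48 mm deep; this point is the centre of its mouth. z axis points up and out along the slot; y axis runs along the row of slots.
- cartridge0_mid (a point): drying cartridge, present only in some starts (None when absent): a square aluminium bar 85 x 18 x 18 mm, 50 g, rows of dark holes, black caps at both ends (the ends are alike). It starts lying flat on the bench. This point is its centre (9 mm above the bench when lying); its x axis runs along its length.
- cartridge1_mid (a point): drying cartridge, present only in some starts (None when absent): a square aluminium bar 85 x 18 x 18 mm, 50 g, rows of dark holes, black caps at both ends (the ends are alike). It starts lying flat on the bench. This point is its centre (9 mm above the bench when lying); its x axis runs along its length.
- cartridge2_mid (a point): drying cartridge, present only in some starts (None when absent): a square aluminium bar 85 x 18 x 18 mm, 50 g, rows of dark holes, black caps at both ends (the ends are alike). It starts lying flat on the bench. This point is its centre (9 mm above the bench when lying); its x axis runs along its length.
- cartridge3_mid (a point): drying cartridge, present only in some starts (None when absent): a square aluminium bar 85 x 18 x 18 mm, 50 g, rows of dark holes, black caps at both ends (the ends are alike). It starts lying flat on the bench. This point is its centre (9 mm above the bench when lying); its x axis runs along its length.
- timer: bystander: small white desk timer, 44 x 68 x 55 mm; origin at the centre of its underside.
- filter_box: bystander: cardboard box, 91 x 69 x 51 mm; origin at the centre of its underside.
- tweezers: bystander: steel tweezers lying flat, 18 x 126 x 9 mm; origin at the centre of its underside.
- vial: bystander: glass vial with a white cap, standing, 32 mm diameter, 66 mm tall; origin at the centre of its underside.
Mind the look-alikes: they are no part of the job. What is shaped like the part that bears cartridge0_mid but orange is not meant. What is shaped like the part that bears cartridge3_mid but yellow is not meant.

How it is judged:
On the way, in this order (a step that is already met when the one before it is completed fails the run):
1. the inner door is felt to be shut: its post is pushed (over 2 N) while the door is within 2.5 mm of its stop and the hatch is shut ((contact force between gate and the fingers above 2 N or contact force between gate and the arm above 2 N) and value of joint gate below 0.0025 m and value of joint hatch below 0.004 m), for 0.15 s.
2. the hatch is opened at least 85 mm with the inner door shut (value of joint hatch above 0.085 m and value of joint gate below 0.005 m), for 0.1 s.
3. every cartridge stands in a slot of the holder, on its floor (z of cartridge0_mid in the frame of holder between 0.035 and 0.05 m and x of cartridge0_mid in the frame of holder between -0.01 and 0.01 m and y of cartridge0_mid in the frame of holder between -0.085 and 0.085 m and angle between the x axis of each of cartridge0_mid, cartridge1_mid, cartridge2_mid, cartridge3_mid and the z axis of holder, either way round below 0.2 rad and z of cartridge1_mid in the frame of holder between 0.035 and 0.05 m and x of cartridge1_mid in the frame of holder between -0.01 and 0.01 m and y of cartridge1_mid in the frame of holder between -0.085 and 0.085 m and z of cartridge2_mid in the frame of holder between 0.035 and 0.05 m and x of cartridge2_mid in the frame of holder between -0.01 and 0.01 m and y of cartridge2_mid in the frame of holder between -0.085 and 0.085 m and z of cartridge3_mid in the frame of holder between 0.035 and 0.05 m and x of cartridge3_mid in the frame of holder between -0.01 and 0.01 m and y of cartridge3_mid in the frame of holder between -0.085 and 0.085 m), for 0.2 s.
4. the hatch is shut within 4 mm over the loaded holder (all of step 3 and value of joint hatch below 0.004 m), for 0.2 s.
At the end, for the whole second after the job is handed in: every cartridge present stands in a slot of the holder, its centre 35 to 50 mm up the slot from the floor and within 10 mm of the slots' mid-plane, along the slot within 0.2 rad, at rest; the hatch is shut within 4 mm; the inner door is open at least 70 mm (all of step 4 and value of joint gate above 0.07 m and linear speed of each of cartridge0, cartridge1, cartridge2, cartridge3 below 0.02 m/s); the robot touches nothing.
It fails at once if both doors open at once (each more than 6 mm) (value of joint each of hatch, gate above 0.006 m).
It fails at once if a bystander is moved more than 30 mm (distance of any of timer, filter_box, tweezers, vial from where it was at the start of the episode above 0.03 m).
It fails at once if the vial is tipped over (angle between vial's own z axis and vertical above 0.6 rad).
Of cartridge0, cartridge1, cartridge2, cartridge3 only 3 to 4 are there at a start; the rules pass over those that are not, and their reading is None.
At some moment in a run one of cartridge0, cartridge1, cartridge2, cartridge3 may be knocked a few centimetres aside while the robot is not near it.
It also fails if it takes over 208 s, if anything falls off the work surface, if the arm or the gripper's body presses on something with over 40 N, if the wrist force passes 120 N, or if a joint passes its speed limit or range.

## Robot

A 7-joint arm with a two-finger parallel gripper is mounted at the origin on a cart in front of the work surface, level with it; the furniture and walls round the work are solid. World frame = base frame: x ahead of the robot, y to its left, z up, the work surface at z = 0. Lengths are in m, angles in rad, forces in N, time in s.
With the tool pointing down it reaches from about 0.425 to 0.875 m from the base axis. Payload 8.4 kg.
Tool frame: the origin (TCP) lies on the centre line of the jaws, within the pads' length; the fingertips stand env.tips_ahead ahead of it and the grasp point (between the pads) lies 2 mm behind it (env.tips_ahead is the distance from the TCP to the fingertips, in m); z points along the fingers, y is the line along which they close (so a half turn about z gives the same grasp; the last joint's range is limited). The gripper opens to 87 mm and grips with 3 to 60 N. Pads are 19 mm wide; open, the fingers measure 117 mm over their backs; the gripper's body (75 mm by 190 mm) begins 51 mm behind the grasp point.
Start: joints at [1.021, 0.333, 0.04, 1.465, -0.013, 1.343, -0.059], TCP at [0.283, -0.585, 0.24] pointing down, gripper open.
Joint ranges: [-2.58, 2.58], [-0.38, 2.09], [-1.3, 1.39], [0.25, 2.4], [-1.5, 4.64], [0.08, 2.09], [-2.65, 2.65]. Speed limits (rad/s): [2.22, 2.22, 2.79, 2.79, 3.14, 3.14, 3.14].

## Interface

Orientations are given as a unit quaternion [x, y, z, w].
In Python, from rig import env gives the robot as it stands.
- The arm moves only by the tool move_arm, never from a script. Its argument "plan" is a list of rows, each an object with "linear": the shift along the tool's x, y, z in units of 8 cm (1.0 is 8 cm), a list of three; "rot": the turn, a rotation vector about the tool's x, y, z in units of 30 degrees (1.0 is 30 degrees), a list of three; "grip": the closure, from -1 (fully open) to 1 (shut), so that 0 is half open. In form: [{"linear": [tx, ty, tz], "rot": [rx, ry, rz], "grip": grip}, ...]. A call has 1 to 8 rows; each row is the pose to reach, as a shift and turn from the pose commanded when the call began, along the tool's axes at that moment; what a row does not reach only later rows make up. A row lasts 1/12 s, in which the tool goes at most 41.7 mm and 7.16 degrees, less where a joint would pass 70% of its speed; a pose out of reach is approached as far as the arm can. A call with a number of a shift or a turn outside -1 to 1 is refused whole. A call with a gripper value outside its range is refused whole. The fingers move at their own pace and stop on an object; "squeeze" is the grip in N (left out, the last holds). Time passes only in rows, so rows that repeat a pose let the fingers close. It gives the time, the measured TCP pose, the force, the opening and the grip force at its end, in the units of the state.
- env.state(): the state, without advancing time (a new reading comes with each control period).
- env.capture(name): name is "scene" or "top" or "wrist"; returns a dict with "image" (480x640x3 uint8, red, green, blue), "fx", "fy", "cx", "cy" (pixels), "R" (3x3) and "t" (3): a world point X has camera coordinates R X + t. Camera axes: x right, y down, z forward; pixel columns grow to the right and rows downward; lengths in m; the calibration is good to about 2 mm. A picture is of the moment at which its call begins. There is no depth.
- env.finish_job(): hands the job in; it is judged then, once.
The state is a dict: "clock": time; "joints": joint angles; "joint_velocities": joint speeds; "effort": joint torques, N m; "tool_pos": TCP position; "tool_rot": TCP orientation; "force": force on the tool from outside, world axes, zero at the start; "torque": the same for the moment, N m; "opening": opening from 0.0 (shut) to 1.0 (fully open); "finger_force": force on a finger pad.
Only numpy, scipy, OpenCV 4.12 (cv2) and the standard library are available. Lean on these libraries where they do the work, as an engineer would, in place of code of your own. Each camera call takes 0.05 s, during which the arm holds its last target. There are 200 camera calls.

## Working session

There is one attempt and no reset: what is moved stays moved. The work goes in short steps, Python scripts to look and compute and a tool call to move; the robot and the scene stay as the last step left them, time stands still between calls to the robot, and variables do not carry over. Pictures are saved under pics/ and viewed, at most 14 in all, crops included, and the job is handed in when it is done.

Besides the shell and the picture viewer there is one more tool, called after "Emit:" as name(argument=value, ...) on one line, values as JSON. move_arm: Moves the arm, as the interface text tells. Shifts and turns lie within -1 to 1; 1 stands for 8 cm of shift or 30 degrees of turn. Its arguments: {"type":"object","properties":{"plan":{"type":"array","items":{"type":"object","properties":{"linear":{"type":"array","items":{"type":"number","minimum":-1,"maximum":1}},"rot":{"type":"array","items":{"type":"number","minimum":-1,"maximum":1}},"grip":{"type":"number"}}}},"squeeze":{"type":"number"}},"required":["plan"]}

```bash
ls; mkdir -p pics; python3 - <<'E'
from rig import env
import cv2,pickle
print(env.state()); print(env.tips_ahead)
for n in ("scene","top"):
    c=env.capture(n); cv2.imwrite(f"pics/{n}0.png",c["image"][:,:,::-1]); pickle.dump(c,open(f"pics/{n}0.pkl","wb"))
    print(n,c["fx"],c["cx"],c["cy"],c["R"],c["t"])
E
```

```text
pics
{'clock': 0.0, 'joints': array([ 1.02078577,  0.33387203,  0.03986653,  1.46628736, -0.01339728,
        1.34330423, -0.05852761]), 'joint_velocities': array([ 1.04470401e-03, -1.77577512e-04,  1.14378080e-03, -9.01355844e-05,
       -8.97716804e-04, -1.21054266e-03,  1.10473289e-03]), 'effort': array([ 4.97338369e-04, -6.56353641e+01,  1.33608721e+00, -4.03797948e+01,
       -5.95411286e-02,  4.47954051e-02,  1.58518665e-04]), 'tool_pos': array([ 0.28298266, -0.58466548,  0.23867642]), 'tool_rot': array([ 9.74707490e-01,  2.23483031e-01, -2.31568119e-04, -7.68419166e-04]), 'force': array([ 0.10584101, -0.4023418 ,  0.29562494]), 'torque': array([ 0.01471479,  0.00800796, -0.03125114]), 'finger_force': 0.0, 'opening': 1.001052493341765}
0.017
scene 573.0352268049472 322.0672056667255 231.09607159919702 [[-0.64013696 -0.76818275  0.0109514 ]
 [-0.35838724  0.28597947 -0.88869248]
 [ 0.67954636 -0.57280975 -0.45837293]] [0.33049375 0.27935136 1.09443408]
top 520.963080643182 320.75768582153853 243.15072590505576 [[ 0.02407014 -0.99969226  0.00600074]
 [-0.98261481 -0.02476341 -0.18399703]
 [ 0.184089   -0.00146758 -0.98290848]] [-0.02059849  0.53233068  1.2282098 ]
```

View pics/scene0.png

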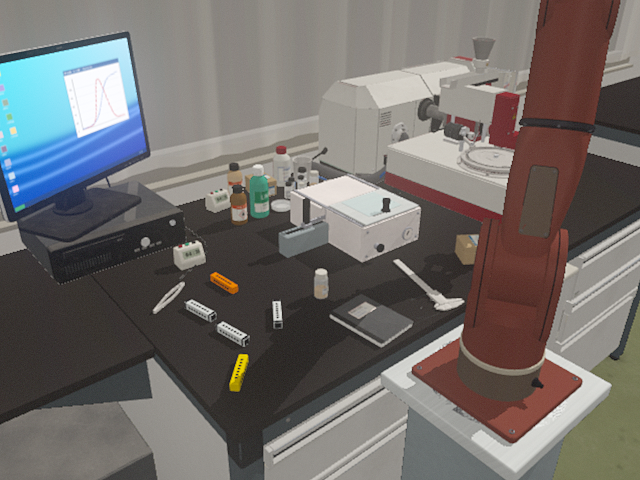

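View pics/top0.png

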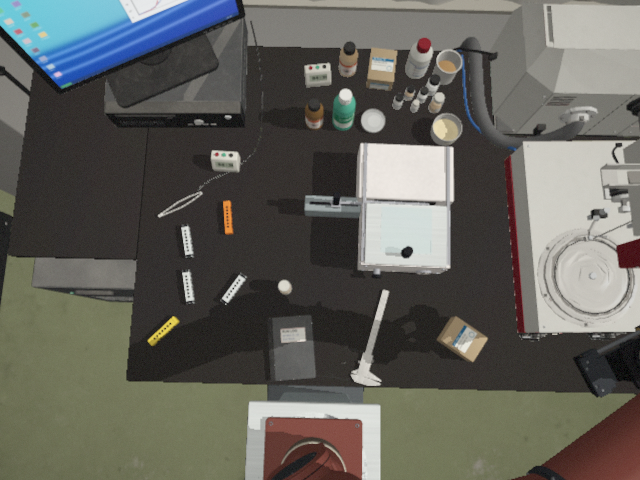

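Three silver bars with black caps, at top (187,241), (188,287) and (233,289), fit the cartridges. The orange one (228,217) and the yellow one (163,331) are the look-alikes. The knob is at (406,252) and the gate guide at (335,206). I'll enlarge both regions to confirm.

```bash
cat > h.py <<'E'
import numpy as np,cv2,pickle
from rig import env
from scipy.spatial.transform import Rotation as Ro
def cap(n,save=None):
    c=env.capture(n)
    if save: cv2.imwrite(f"pics/{save}.png",c["image"][:,:,::-1]); pickle.dump(c,open(f"pics/{save}.pkl","wb"))
    return c
def load(s): return pickle.load(open(f"pics/{s}.pkl","rb"))
def ray(c,u,v,z):
    R,t=np.array(c["R"]),np.array(c["t"]); o=-R.T@t
    d=R.T@np.array([(u-c["cx"])/c["fx"],(v-c["cy"])/c["fy"],1.]); return o+d*(z-o[2])/d[2]
def proj(c,X):
    p=np.array(c["R"])@np.array(X)+np.array(c["t"]); return np.array([c["fx"]*p[0]/p[2]+c["cx"],c["fy"]*p[1]/p[2]+c["cy"]])
def crop(c,x,y,w,h,k,name):
    im=c["image"][y:y+h,x:x+w,::-1]; cv2.imwrite(f"pics/{name}.png",cv2.resize(im,None,fx=k,fy=k,interpolation=cv2.INTER_CUBIC))
E
python3 - <<'E'
from h import *
c=load("top0")
a=c["image"][195:345,140:260,::-1]; b=c["image"][135:285,300:460,::-1]
im=np.hstack([cv2.resize(a,None,fx=2.8,fy=2.8),cv2.resize(b,None,fx=2.8,fy=2.8,interpolation=cv2.INTER_CUBIC)])
cv2.imwrite("pics/crop1.png",im); print(im.shape)
s=load("scene0"); crop(s,270,165,160,110,5,"crop2")
E
```

```text
(420, 784, 3)
```

View pics/crop1.png

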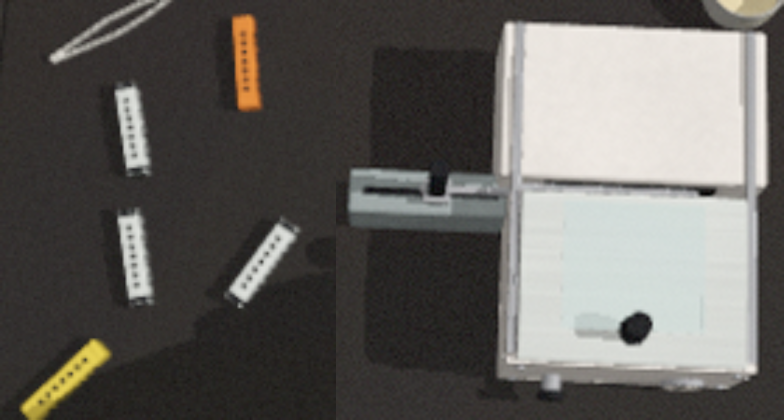

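View pics/crop2.png

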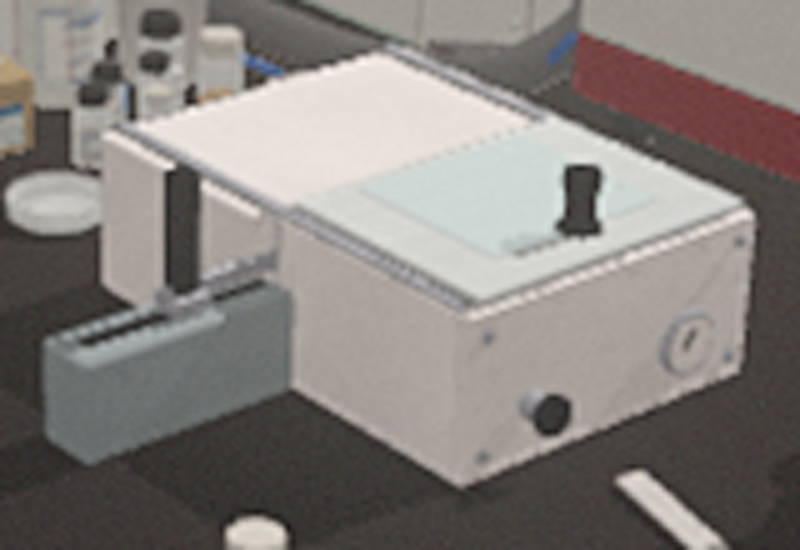

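The crop confirms three silver bars with black caps as the cartridges, with the orange and yellow bars excluded. The scene crop shows the box upright, the post at crop (182,230) and the knob top at (583,172). Next I'll fit the box pose from known corners and the cartridges from masks.

```bash
python3 - <<'E'
from h import *
from scipy.optimize import least_squares
T,S=load("top0"),load("scene0")
for c in(T,S): print("cam",-np.array(c["R"]).T@c["t"])
ft=lambda a,b:(300+(a-336)/2.8,135+b/2.8); fs=lambda a,b:(270+a/5,165+b/5)
obs=[(S,fs(465,487),(-.075,.105,0)),(S,fs(742,375),(-.075,-.105,0)),(S,fs(755,215),(-.075,-.105,.098)),(S,fs(462,315),(-.075,.105,.098)),
(S,fs(88,463),(.059,.245,0)),(T,ft(498,368),(-.075,.105,.098)),(T,ft(757,366),(-.075,-.105,.098)),(T,ft(350,208),(.059,.245,.06)),(T,ft(350,170),(.099,.245,.06))]
def W(p,X): return np.append(np.array(p[:2])+np.array([[np.cos(p[2]),-np.sin(p[2])],[np.sin(p[2]),np.cos(p[2])]])@X[:2],X[2])
f=lambda p:np.concatenate([proj(c,W(p,X))-uv for c,uv,X in obs])
r=least_squares(f,[.6,-.1,0],loss="soft_l1"); print(r.x,f(r.x).reshape(-1,2).round(1))
p=r.x
def tri(a,b):
    A=[];B=[]
    for c,(u,v) in((T,a),(S,b)):
        P=np.c_[np.array(c["R"]),c["t"]]; K=np.array([[c["fx"],0,c["cx"]],[0,c["fy"],c["cy"]],[0,0,1]]);A.append(K@P);B.append(np.array([[u],[v]],float))
    X=cv2.triangulatePoints(A[0],A[1],B[0],B[1])[:,0]; return X[:3]/X[3]
print("knob top",tri(ft(638,318),fs(583,172)), "expect .141")
print("post top",tri(ft(438,174),fs(184,172)), "expect .142")
print("pred knob at hatch?",[W(p,(x,y,.141)) for x,y in((-.05,0),)])
im=T["image"].astype(int)
m=((im.min(2)>140)).astype(np.uint8); m[:, :140]=0;m[:,260:]=0;m[:200]=0;m[345:]=0
hs=cv2.cvtColor(T["image"],cv2.COLOR_RGB2HSV); m&=(hs[...,1]<60).astype(np.uint8)
m=cv2.morphologyEx(m,cv2.MORPH_CLOSE,np.ones((3,3)))
for q in cv2.findContours(m,0,2)[0]:
    if cv2.contourArea(q)<60: continue
    pts=np.array([ray(T,*x[0],.018)[:2] for x in q]).astype(np.float32)
    (cx,cy),(w,h),a=cv2.minAreaRect(pts); bx=cv2.boxPoints(((cx,cy),(w,h),a)); e=[bx[1]-bx[0],bx[2]-bx[1]]; e=max(e,key=np.linalg.norm)
    print("cart",q.reshape(-1,2).mean(0).round(),cx,cy,w,h,"yaw",np.degrees(np.arctan2(e[1],e[0]))%180)
E
```

```text
cam [ 0.2974719  -0.00560732  1.3052887 ]
cam [-0.43204146  0.80089335  0.74629704]
[ 0.54828917 -0.20734999 -0.0223873 ] [[-0.8 -0.2]
 [-0.  -1.1]
 [ 0.6 -1.1]
 [ 1.5  0.3]
 [ 0.   0.5]
 [ 2.2 -2.2]
 [-0.6  2.7]
 [-1.2  0.7]
 [-0.4 -1.4]]
knob top [ 0.5073203  -0.2076324   0.13619567] expect .141
post top [ 0.62586482 -0.039786    0.14085418] expect .142
pred knob at hatch? [array([ 0.4983017 , -0.20623072,  0.141     ])]
cart [233. 290.] 0.4168606400489807 0.20792070031166077 0.019716564565896988 0.07837601006031036 yaw 146.52966
cart [187. 286.] 0.42272481322288513 0.3187732398509979 0.07348645478487015 0.019846487790346146 yaw 11.652876
cart [187. 240.] 0.53498774766922 0.3290460407733917 0.07929537445306778 0.019091233611106873 yaw 12.068321
```

```bash
python3 - <<'E'
from h import *
T=load("top0"); crop(T,345,195,115,85,6.5,"crop3")
E
```

```text
(no output)
```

View pics/crop3.png

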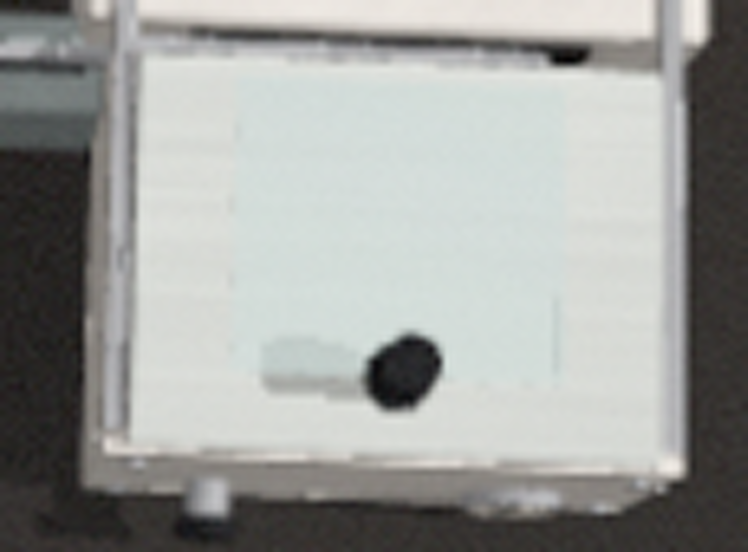

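The crop shows the chamber's top front corners at (103,457) and (688,478), the bottom left at (82,490), and the knob top at (409,362).

```bash
python3 - <<'E'
from h import *
from scipy.optimize import least_squares
T,S=load("top0"),load("scene0")
ft=lambda a,b:(345+a/6.5,195+b/6.5); fo=lambda a,b:(300+(a-336)/2.8,135+b/2.8); fs=lambda a,b:(270+a/5,165+b/5)
obs=[(S,fs(465,487),(-.075,.105,0)),(S,fs(742,375),(-.075,-.105,0)),(S,fs(755,215),(-.075,-.105,.098)),(S,fs(462,318),(-.075,.105,.098)),
(S,fs(88,463),(.059,.245,0)),(T,ft(103,457),(-.075,.105,.098)),(T,ft(688,478),(-.075,-.105,.098)),(T,ft(82,490),(-.075,.105,0)),(T,fo(350,203),(.059,.245,.06)),(T,fo(350,170),(.099,.245,.06))]
def W(p,X): return np.append(np.array(p[:2])+np.array([[np.cos(p[2]),-np.sin(p[2])],[np.sin(p[2]),np.cos(p[2])]])@X[:2],X[2])
f=lambda p,o=obs:np.concatenate([proj(c,W(p,X))-uv for c,uv,X in o])
for o in(obs,obs[:5],obs[5:]):
    r=least_squares(f,[.6,-.1,0],args=(o,),loss="soft_l1"); p=r.x; print(p,f(p,o).reshape(-1,2).round(1).tolist())
    k=ray(T,*ft(409,362),.141); q=ray(T,*fo(438,174),.142);
    for n,k in(("knob",k),("post",q)):
        d=k[:2]-p[:2]; c,s=np.cos(p[2]),np.sin(p[2]); print(n,k,"box frame",d@[c,s],d@[-s,c])
    k=ray(S,*fs(583,172),.141);q=ray(S,*fs(184,172),.142); print(k,q)
E
```

```text
[ 0.54777268 -0.20837551 -0.02414021] [[-0.4, -0.3], [0.4, -1.1], [1.0, -1.1], [1.9, -0.4], [0.4, 0.3], [-0.4, -0.9], [-0.7, 0.2], [-0.3, -0.4], [-0.7, 2.5], [0.1, -1.4]]
knob [ 0.50310544 -0.20556313  0.141     ] box frame -0.04472210879284786 0.0017333880195548911
post [ 0.62436845 -0.04093646  0.142     ] box frame 0.07253183226438506 0.16923912573255415
[ 0.49861045 -0.20076112  0.141     ] [ 0.62515999 -0.0375217   0.142     ]
[ 0.54672964 -0.20571999 -0.03507975] [[-1.5, 0.1], [0.1, -0.4], [0.7, -0.5], [0.8, 0.0], [-0.6, 0.3]]
knob [ 0.50310544 -0.20556313  0.141     ] box frame -0.043602856334920656 -0.0013732456948954436
post [ 0.62436845 -0.04093646  0.142     ] box frame 0.07181167071386219 0.16740514689827665
[ 0.49861045 -0.20076112  0.141     ] [ 0.62515999 -0.0375217   0.142     ]
[ 0.54735186 -0.20927883 -0.02013976] [[0.1, -0.5], [-0.2, 0.2], [0.2, -0.1], [-0.5, 3.0], [0.3, -0.9]]
knob [ 0.50310544 -0.20556313  0.141     ] box frame -0.04431227417957578 0.00282389771201428
post [ 0.62436845 -0.04093646  0.142     ] box frame 0.07361082602082317 0.16985922720657307
[ 0.49861045 -0.20076112  0.141     ] [ 0.62515999 -0.0375217   0.142     ]
```

```bash
cat >> h.py <<'E'
BOX=np.array([.5475,-.208,-.024])
def box(x,y,z):
    c,s=np.cos(BOX[2]),np.sin(BOX[2]); return np.array([BOX[0]+c*x-s*y,BOX[1]+s*x+c*y,z])
def ori(yaw,tilt=0):  # deg; tilt about tool y
    return Ro.from_euler("z",yaw,degrees=True)*Ro.from_euler("x",180,degrees=True)*Ro.from_euler("y",tilt,degrees=True)
def pose():
    s=env.state(); return np.array(s["tool_pos"]),Ro.from_quat(s["tool_rot"])
def go(wps,dec=2):
    """wps: list of (pos, Rotation); prints calls in move units with the rows needed"""
    p,R=pose(); 
    for P,Q in wps:
        P=np.array(P)
        while True:
            d=R.inv().apply(P-p)/.08; r=(R.inv()*Q).as_rotvec(degrees=True)/30
            k=max(abs(d).max(),abs(r).max(),1e-9); n=int(np.ceil(k-.02))
            if k<.006: break
            f=1/max(n,1); l=np.clip(np.round(d*f,dec),-1,1); w=np.clip(np.round(r*f,dec),-1,1)
            rows=int(np.ceil(max(np.linalg.norm(l)*80/41.7,np.linalg.norm(w)*30/7.16)+.3))
            print("L",l.tolist(),"R",w.tolist(),"rows",rows)
            p=p+R.apply(l*.08); R=R*Ro.from_rotvec(w*30,degrees=True)
            if n<=1: break
        print("  -> at",p.round(4))
E
python3 - <<'E'
from h import *
Q=ori(178.6)
go([((.627,.03,.24),Q),((.627,.03,.120),Q)])
E
```

```text
L [0.9, -0.63, -0.0] R [-0.0, -0.0, -0.64] rows 3
L [0.93, -0.26, -0.0] R [-0.0, -0.0, -0.56] rows 3
L [0.96, 0.02, -0.0] R [-0.0, -0.0, -0.56] rows 3
L [0.92, 0.29, -0.0] R [0.0, -0.0, -0.56] rows 3
L [0.99, 0.69, -0.0] R [0.0, -0.0, -0.69] rows 4
L [0.68, 0.99, -0.0] R [0.0, -0.0, -0.69] rows 4
L [0.2, 0.78, -0.0] R [0.0, -0.0, -0.46] rows 3
L [0.0, 0.8, -0.0] R [0.0, -0.0, -0.47] rows 3
L [-0.19, 0.78, -0.01] R [0.0, -0.0, -0.46] rows 3
  -> at [0.6268 0.0301 0.2401]
L [-0.0, -0.0, 0.75] R [0.0, -0.0, -0.0] rows 2
L [-0.0, -0.0, 0.75] R [0.0, -0.0, -0.0] rows 2
  -> at [0.6267 0.0302 0.1201]
```

Emit:
move_arm(plan=[{"linear": [0.9,-0.63,0],"rot": [0,0,-0.64],"grip": 1},{"linear": [0.9,-0.63,0],"rot": [0,0,-0.64],"grip": 1},{"linear": [0.9,-0.63,0],"rot": [0,0,-0.64],"grip": 1}])

```text
clock: 0.35
tool_pos: [0.3314, -0.5018, 0.2393]
tool_rot: [0.921, 0.39, 0.002, -0.001]
force: [2.0, 1.0, 0.4]
opening: 0.854
finger_force: 0.0
```

Emit:
move_arm(plan=[{"linear": [0.93,-0.26,0],"rot": [0,0,-0.56],"grip": 1},{"linear": [0.93,-0.26,0],"rot": [0,0,-0.56],"grip": 1},{"linear": [0.93,-0.26,0],"rot": [0,0,-0.56],"grip": 1}])

```text
clock: 0.6
tool_pos: [0.3689, -0.434, 0.2396]
tool_rot: [0.854, 0.521, 0.002, -0.001]
force: [1.9, 0.4, 0.9]
opening: 0.636
finger_force: 0.0
```

Emit:
move_arm(plan=[{"linear": [0.96,0.02,0],"rot": [0,0,-0.56],"grip": 1},{"linear": [0.96,0.02,0],"rot": [0,0,-0.56],"grip": 1},{"linear": [0.96,0.02,0],"rot": [0,0,-0.56],"grip": 1}])

```text
clock: 0.85
tool_pos: [0.406, -0.367, 0.2396]
tool_rot: [0.769, 0.64, 0.001, -0.001]
force: [1.4, 0.5, -0.0]
opening: 0.4
finger_force: 0.0
```

Emit:
move_arm(plan=[{"linear": [0.92,0.29,0],"rot": [0,0,-0.56],"grip": 1},{"linear": [0.92,0.29,0],"rot": [0,0,-0.56],"grip": 1},{"linear": [0.92,0.29,0],"rot": [0,0,-0.56],"grip": 1}])

```text
clock: 1.1
tool_pos: [0.4427, -0.2991, 0.2396]
tool_rot: [0.667, 0.745, 0.002, -0.0]
force: [-0.4, 0.4, 0.5]
opening: 0.172
finger_force: 0.0
```

```bash
python3 - <<'E'
from h import *
print(pose()[0],pose()[1].as_euler("zyx",degrees=True),env.state()["joints"].round(2))
Q=ori(178.6)
go([((.627,.03,.24),Q),((.627,.03,.120),Q)])
E
```

```text
[ 0.44269527 -0.29910903  0.23956412] [-9.63517721e+01  8.06434244e-02 -1.79840266e+02] [ 0.78  0.12 -0.29  1.73  0.03  1.3   0.6 ]
L [0.96, 0.69, 0.0] R [0.0, -0.0, -0.69] rows 4
L [0.65, 0.98, 0.0] R [0.0, -0.0, -0.68] rows 4
L [0.18, 0.76, 0.0] R [0.0, 0.0, -0.46] rows 3
L [-0.0, 0.79, 0.0] R [0.0, 0.0, -0.46] rows 3
L [-0.2, 0.76, 0.01] R [0.01, 0.0, -0.45] rows 3
  -> at [0.6273 0.0298 0.2399]
L [0.0, 0.0, 0.75] R [-0.0, 0.0, -0.0] rows 2
L [0.0, 0.01, 0.75] R [-0.0, 0.0, -0.0] rows 2
  -> at [0.6274 0.0304 0.1199]
```

Emit:
move_arm(plan=[{"linear": [0.96,0.69,0],"rot": [0,0,-0.69],"grip": 1},{"linear": [0.96,0.69,0],"rot": [0,0,-0.69],"grip": 1},{"linear": [0.96,0.69,0],"rot": [0,0,-0.69],"grip": 1},{"linear": [0.96,0.69,0],"rot": [0,0,-0.69],"grip": 1}])

```text
clock: 1.43
tool_pos: [0.4884, -0.2202, 0.2394]
tool_rot: [0.523, 0.852, 0.001, -0.0]
force: [-0.3, -0.4, -0.2]
opening: 0.005
finger_force: 0.0
```

Emit:
move_arm(plan=[{"linear": [0.65,0.98,0],"rot": [0,0,-0.68],"grip": 1},{"linear": [0.65,0.98,0],"rot": [0,0,-0.68],"grip": 1},{"linear": [0.65,0.98,0],"rot": [0,0,-0.68],"grip": 1},{"linear": [0.65,0.98,0],"rot": [0,0,-0.68],"grip": 1}])

```text
clock: 1.77
tool_pos: [0.5352, -0.1399, 0.2393]
tool_rot: [0.366, 0.931, 0.001, -0.0]
force: [0.0, -0.6, 0.2]
opening: 0.01
finger_force: 0.0
```

Emit:
move_arm(plan=[{"linear": [0.18,0.76,0],"rot": [0,0,-0.46],"grip": 1},{"linear": [0.18,0.76,0],"rot": [0,0,-0.46],"grip": 1},{"linear": [0.18,0.76,0],"rot": [0,0,-0.46],"grip": 1}])

```text
clock: 2.02
tool_pos: [0.5665, -0.0858, 0.2393]
tool_rot: [0.252, 0.968, 0.001, -0.0]
force: [0.8, 0.8, -0.2]
opening: 0.004
finger_force: 0.0
```

Emit:
move_arm(plan=[{"linear": [0,0.79,0],"rot": [0,0,-0.46],"grip": 1},{"linear": [0,0.79,0],"rot": [0,0,-0.46],"grip": 1},{"linear": [0,0.79,0],"rot": [0,0,-0.46],"grip": 1}])

```text
clock: 2.27
tool_pos: [0.5976, -0.031, 0.2392]
tool_rot: [0.134, 0.991, 0.001, -0.0]
force: [-1.0, 0.8, 0.8]
opening: 0.004
finger_force: 0.0
```

Emit:
move_arm(plan=[{"linear": [-0.2,0.76,0],"rot": [0,0,-0.45],"grip": 1},{"linear": [-0.2,0.76,0],"rot": [0,0,-0.45],"grip": 1},{"linear": [-0.2,0.76,0],"rot": [0,0,-0.45],"grip": 1},{"linear": [-0.2,0.76,0],"rot": [0,0,-0.45],"grip": 1}])

```text
clock: 2.6
tool_pos: [0.6286, 0.0189, 0.2388]
tool_rot: [0.022, 1.0, -0.0, -0.001]
force: [-0.4, 0.1, -0.5]
opening: 0.001
finger_force: 0.0
```

```bash
python3 - <<'E'
from h import *
print(pose()[0],pose()[1].as_euler("zyx",degrees=True),env.state()["joints"].round(2))
Q=ori(178.6)
go([((.627,.03,.120),Q)])
c=cap("wrist","w1")
print(proj(c,(.6245,-.04,.142)),proj(c,(.6245,-.02,.142)))
E
```

```text
[0.62861898 0.01892043 0.23878358] [-1.77455392e+02 -7.69733746e-02  1.79992375e+02] [ 0.39  0.36 -0.64  1.49  0.22  1.36  1.27]
L [0.01, 0.07, 0.74] R [-0.0, -0.0, -0.02] rows 2
L [0.01, 0.07, 0.74] R [-0.0, -0.0, -0.02] rows 2
  -> at [0.6273 0.0302 0.1204]
[227.26656999 241.95354248] [256.13975625 240.7373587 ]
```

View pics/w1.png

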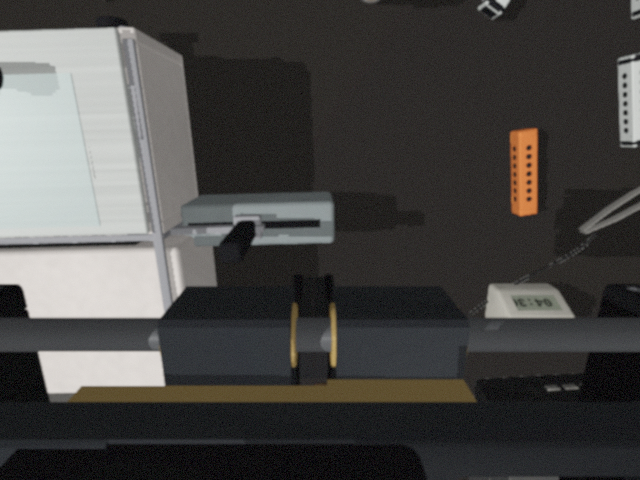

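Wrist view: the post top is at (233,243), where it was predicted, and the fingers are closed to its left with clear space. Next: descend and push.

Emit:
move_arm(plan=[{"linear": [0.02,0.07,0.74],"rot": [0,0,0],"grip": 1},{"linear": [0.02,0.07,0.74],"rot": [0,0,0],"grip": 1},{"linear": [0.02,0.07,0.74],"rot": [0,0,0],"grip": 1}])

```text
clock: 2.9
tool_pos: [0.6245, 0.0223, 0.1758]
tool_rot: [0.023, 1.0, -0.001, -0.004]
force: [-1.5, -0.6, -1.3]
opening: 0.006
finger_force: 0.0
```

Emit:
move_arm(plan=[{"linear": [0.02,0.0,0.74],"rot": [0,0,0],"grip": 1},{"linear": [0.02,0.0,0.74],"rot": [0,0,0],"grip": 1},{"linear": [0.02,0.0,0.74],"rot": [0,0,0],"grip": 1}])

```text
clock: 3.15
tool_pos: [0.6236, 0.0226, 0.1182]
tool_rot: [0.023, 1.0, -0.001, -0.003]
force: [-0.9, -0.4, -1.4]
opening: 0.007
finger_force: 0.0
```

Emit:
move_arm(plan=[{"linear": [0,-0.15,0],"rot": [0,0,0],"grip": 1},{"linear": [0,-0.25,0],"rot": [0,0,0],"grip": 1},{"linear": [0,-0.35,0],"rot": [0,0,0],"grip": 1},{"linear": [0,-0.42,0],"rot": [0,0,0],"grip": 1},{"linear": [0,-0.48,0],"rot": [0,0,0],"grip": 1},{"linear": [0,-0.48,0],"rot": [0,0,0],"grip": 1}])

```text
clock: 3.65
tool_pos: [0.6245, -0.0151, 0.1219]
tool_rot: [0.022, 1.0, -0.0, 0.0]
force: [0.9, -0.3, 0.1]
opening: 0.003
finger_force: 0.0
```

Emit:
move_arm(plan=[{"linear": [0,-0.03,0],"rot": [0,0,0],"grip": 1},{"linear": [0,-0.06,0],"rot": [0,0,0],"grip": 1}])

```text
clock: 3.82
tool_pos: [0.624, -0.0175, 0.1214]
tool_rot: [0.02, 1.0, 0.0, 0.0]
force: [-0.3, -0.3, -0.1]
opening: 0.005
finger_force: 0.0
```

Emit:
move_arm(plan=[{"linear": [0,-0.03,0],"rot": [0,0,0],"grip": 1},{"linear": [0,-0.06,0],"rot": [0,0,0],"grip": 1}])

```text
clock: 3.98
tool_pos: [0.6238, -0.0219, 0.1212]
tool_rot: [0.02, 1.0, 0.0, 0.0]
force: [1.3, 2.6, 0.0]
opening: 0.006
finger_force: 1.1
```

Emit:
move_arm(plan=[{"linear": [0,-0.04,0],"rot": [0,0,0],"grip": 1},{"linear": [0,-0.08,0],"rot": [0,0,0],"grip": 1}])

```text
clock: 4.15
tool_pos: [0.6236, -0.0287, 0.1212]
tool_rot: [0.02, 1.0, 0.0, 0.0]
force: [1.5, 1.7, 0.4]
opening: 0.005
finger_force: 1.2
```

Emit:
move_arm(plan=[{"linear": [0,-0.04,0],"rot": [0,0,0],"grip": 1},{"linear": [0,-0.08,0],"rot": [0,0,0],"grip": 1}])

```text
clock: 4.32
tool_pos: [0.6235, -0.0357, 0.1213]
tool_rot: [0.021, 1.0, 0.0, 0.0]
force: [1.6, 1.7, -0.3]
opening: 0.007
finger_force: 1.1
```

Still sliding, so the door was ajar. I'll keep going.

Emit:
move_arm(plan=[{"linear": [0,-0.04,0],"rot": [0,0,0],"grip": 1},{"linear": [0,-0.08,0],"rot": [0,0,0],"grip": 1}])

```text
clock: 4.48
tool_pos: [0.6232, -0.0418, 0.1213]
tool_rot: [0.021, 1.0, 0.0, 0.0]
force: [4.2, 14.4, -0.8]
opening: 0.003
finger_force: 7.8
```

Emit:
move_arm(plan=[{"linear": [0,-0.04,0],"rot": [0,0,0],"grip": 1},{"linear": [0,-0.08,0],"rot": [0,0,0],"grip": 1}])

```text
clock: 4.65
tool_pos: [0.6232, -0.042, 0.1214]
tool_rot: [0.018, 1.0, 0.004, 0.001]
force: [4.3, 26.0, -2.6]
opening: 0.006
finger_force: 12.7
```

Emit:
move_arm(plan=[{"linear": [0,-0.03,0],"rot": [0,0,0],"grip": 1},{"linear": [0,-0.06,0],"rot": [0,0,0],"grip": 1}])

```text
clock: 4.82
tool_pos: [0.6231, -0.0422, 0.1215]
tool_rot: [0.016, 1.0, 0.006, 0.001]
force: [5.3, 35.9, -3.7]
opening: 0.007
finger_force: 17.1
```

The stop is firm: 36 N with no more travel. Back off, rise, and go in front of the knob.

Emit:
move_arm(plan=[{"linear": [0,0.3,0],"rot": [0,0,0],"grip": 1},{"linear": [0,0.4,0],"rot": [0,0,0],"grip": 1},{"linear": [0,0.4,-0.8],"rot": [0,0,0],"grip": 1},{"linear": [0,0.4,-0.8],"rot": [0,0,0],"grip": 1},{"linear": [0,0.4,-0.8],"rot": [0,0,0],"grip": 1}])

```text
clock: 5.23
tool_pos: [0.626, -0.0218, 0.1905]
tool_rot: [0.021, 1.0, -0.001, 0.003]
force: [-0.0, -0.2, -0.4]
opening: 0.002
finger_force: 0.0
```

```bash
python3 - <<'E'
from h import *
print(pose()[0],pose()[1].as_euler("zyx",degrees=True),env.state()["joints"].round(2))
Q=ori(178.6)
go([((.455,-.206,.18),Q),((.455,-.206,.132),Q)])
E
```

```text
[ 0.62599539 -0.02181716  0.19049701] [-177.5967842     0.3771219   179.91365757] [ 0.45  0.38 -0.62  1.57  0.23  1.26  1.32]
L [0.68, -0.8, 0.04] R [-0.0, 0.0, -0.01] rows 3
L [0.68, -0.79, 0.04] R [-0.0, 0.01, -0.01] rows 3
L [0.69, -0.79, 0.04] R [-0.0, 0.0, -0.01] rows 3
  -> at [ 0.4552 -0.2061  0.1803]
L [0.0, 0.0, 0.6] R [-0.0, 0.0, -0.0] rows 2
  -> at [ 0.4552 -0.2062  0.1323]
```

Emit:
move_arm(plan=[{"linear": [0.68,-0.8,0.0],"rot": [0,0,0],"grip": 1},{"linear": [0.68,-0.8,0],"rot": [0,0,-0.03],"grip": 1},{"linear": [0.68,-0.8,0],"rot": [0,0,-0.03],"grip": 1}])

```text
clock: 5.48
tool_pos: [0.5621, -0.0915, 0.1842]
tool_rot: [0.017, 1.0, -0.003, -0.002]
force: [1.9, -0.8, -0.2]
opening: 0.009
finger_force: 0.0
```

Emit:
move_arm(plan=[{"linear": [0.68,-0.8,0.06],"rot": [0,0,0],"grip": 1},{"linear": [0.68,-0.8,0.06],"rot": [0,0,0],"grip": 1},{"linear": [0.68,-0.8,0.06],"rot": [0,0,0],"grip": 1}])

```text
clock: 5.73
tool_pos: [0.5052, -0.1536, 0.1792]
tool_rot: [0.018, 1.0, -0.002, -0.002]
force: [0.3, -1.5, 0.5]
opening: 0.004
finger_force: 0.0
```

Emit:
move_arm(plan=[{"linear": [0.68,-0.8,0.06],"rot": [0,0,0],"grip": 1},{"linear": [0.68,-0.8,0.06],"rot": [0,0,0],"grip": 1},{"linear": [0.68,-0.8,0.06],"rot": [0,0,0],"grip": 1},{"linear": [0.68,-0.8,0.06],"rot": [0,0,0],"grip": 1}])

```text
clock: 6.07
tool_pos: [0.4523, -0.2113, 0.1753]
tool_rot: [0.016, 1.0, -0.001, -0.001]
force: [1.0, 0.9, 0.1]
opening: 0.002
finger_force: 0.0
```

```bash
python3 - <<'E'
from h import *
print(pose()[0],pose()[1].as_euler("zyx",degrees=True),env.state()["joints"].round(2))
Q=ori(178.6)
go([((.455,-.206,.132),Q),])
E
```

```text
[ 0.45227822 -0.2112655   0.17525577] [-1.78163813e+02 -1.00531172e-01  1.79927013e+02] [ 0.85  0.11 -0.53  1.88  0.06  1.16  1.83]
L [-0.03, 0.07, 0.54] R [-0.0, -0.0, -0.01] rows 2
  -> at [ 0.4548 -0.2058  0.132 ]
```

Emit:
move_arm(plan=[{"linear": [-0.03,0.07,0.54],"rot": [0,0,0],"grip": 1},{"linear": [-0.03,0.07,0.54],"rot": [0,0,0],"grip": 1},{"linear": [-0.03,0.07,0.54],"rot": [0,0,0],"grip": 1}])

```text
clock: 6.32
tool_pos: [0.4563, -0.2014, 0.1311]
tool_rot: [0.012, 1.0, 0.001, -0.002]
force: [0.7, -0.6, 0.3]
opening: 0.004
finger_force: 0.0
```

Emit:
move_arm(plan=[{"linear": [-0.15,0,0],"rot": [0,0,0],"grip": 1},{"linear": [-0.3,0,0],"rot": [0,0,0],"grip": 1},{"linear": [-0.4,0,0],"rot": [0,0,0],"grip": 1},{"linear": [-0.5,0,0],"rot": [0,0,0],"grip": 1},{"linear": [-0.6,0,0],"rot": [0,0,0],"grip": 1},{"linear": [-0.7,0,0],"rot": [0,0,0],"grip": 1}])

```text
clock: 6.82
tool_pos: [0.5142, -0.2042, 0.1329]
tool_rot: [0.013, 1.0, -0.0, 0.0]
force: [-2.9, -0.3, 2.5]
opening: 0.005
finger_force: 1.2
```

Emit:
move_arm(plan=[{"linear": [-0.1,0,0],"rot": [0,0,0],"grip": 1},{"linear": [-0.2,0,0],"rot": [0,0,0],"grip": 1},{"linear": [-0.3,0,0],"rot": [0,0,0],"grip": 1},{"linear": [-0.4,0,0],"rot": [0,0,0],"grip": 1},{"linear": [-0.5,0,0],"rot": [0,0,0],"grip": 1},{"linear": [-0.6,0,0],"rot": [0,0,0],"grip": 1}])

```text
clock: 7.32
tool_pos: [0.562, -0.2051, 0.1323]
tool_rot: [0.013, 1.0, 0.0, -0.0]
force: [-2.1, -0.5, 2.2]
opening: 0.001
finger_force: 1.2
```

Emit:
move_arm(plan=[{"linear": [-0.1,0,0],"rot": [0,0,0],"grip": 1},{"linear": [-0.2,0,0],"rot": [0,0,0],"grip": 1},{"linear": [-0.3,0,0],"rot": [0,0,0],"grip": 1},{"linear": [-0.4,0,0],"rot": [0,0,0],"grip": 1},{"linear": [-0.5,0,0],"rot": [0,0,0],"grip": 1},{"linear": [-0.58,0,0],"rot": [0,0,0],"grip": 1}])

```text
clock: 7.82
tool_pos: [0.6086, -0.2061, 0.1323]
tool_rot: [0.013, 1.0, 0.0, 0.0]
force: [-1.6, 0.2, 1.2]
opening: 0.002
finger_force: 0.9
```

Emit:
move_arm(plan=[{"linear": [-0.04,0,0],"rot": [0,0,0],"grip": 1},{"linear": [-0.08,0,0],"rot": [0,0,0],"grip": 1}])

```text
clock: 7.98
tool_pos: [0.6144, -0.2063, 0.1322]
tool_rot: [0.013, 1.0, 0.0, -0.0]
force: [-2.2, -0.5, 0.2]
opening: 0.004
finger_force: 0.7
```

Emit:
move_arm(plan=[{"linear": [-0.04,0,0],"rot": [0,0,0],"grip": 1},{"linear": [-0.08,0,0],"rot": [0,0,0],"grip": 1}])

```text
clock: 8.15
tool_pos: [0.6201, -0.2065, 0.1322]
tool_rot: [0.013, 1.0, 0.0, -0.001]
force: [-18.2, 1.7, 7.0]
opening: 0.003
finger_force: 9.1
```

Hatch fully open. Back off, rise, and look at the holder.

Emit:
move_arm(plan=[{"linear": [0.3,0,0],"rot": [0,0,0],"grip": 1},{"linear": [0.3,0,0],"rot": [0,0,0],"grip": 1},{"linear": [0.3,0,-1],"rot": [0,0,0],"grip": 1},{"linear": [0.3,0,-1],"rot": [0,0,0],"grip": 1},{"linear": [0.3,0,-1],"rot": [0,0,0],"grip": 1}])

```text
clock: 8.57
tool_pos: [0.6001, -0.2065, 0.2208]
tool_rot: [0.013, 1.0, -0.002, 0.006]
force: [1.8, 0.8, 0.8]
opening: 0.001
finger_force: 0.0
```

Emit:
move_arm(plan=[{"linear": [0.0,0,-1],"rot": [0,0,0],"grip": -0.5},{"linear": [0,0,-1],"rot": [0,0,0],"grip": -0.5},{"linear": [0,0,-1],"rot": [0,0,0],"grip": -0.5},{"linear": [0,0,-1],"rot": [0,0,0],"grip": -0.5}])

```text
clock: 8.9
tool_pos: [0.5981, -0.2061, 0.2955]
tool_rot: [0.013, 1.0, -0.001, 0.003]
force: [-0.3, -0.9, -1.7]
opening: 0.223
finger_force: 0.0
```

```bash
python3 - <<'E'
from h import *
print(pose()[0],pose()[1].as_euler("zyx",degrees=True),env.state()["joints"].round(2))
c=cap("wrist","w2")
print("cam",-np.array(c["R"]).T@c["t"],np.array(c["R"])[2])
im=c["image"][:,:,::-1].copy()
for y in(.066,.022,-.022,-.066):
    q=proj(c,box(-.0025,y,.0593)); print(q); cv2.circle(im,tuple(int(v) for v in q),3,(0,0,255),-1)
for x,y in((-.075,.105),(-.075,-.105)): cv2.circle(im,tuple(int(v) for v in proj(c,box(x,y,.098))),3,(255,0,0),-1)
cv2.imwrite("pics/w2a.png",im)
E
```

```text
[ 0.59809929 -0.20612968  0.29548632] [-178.5264827     0.32759038  179.89277951] [ 0.68  0.32 -0.55  1.41  0.17  1.45  1.69]
cam [ 0.52297719 -0.20394134  0.4403289 ] [ 0.28164843 -0.00788835 -0.95948524]
[375.03411103 152.44942883]
[331.72698279 152.48848696]
[288.43140663 152.52753468]
[245.14737794 152.56657198]
```

View pics/w2a.png

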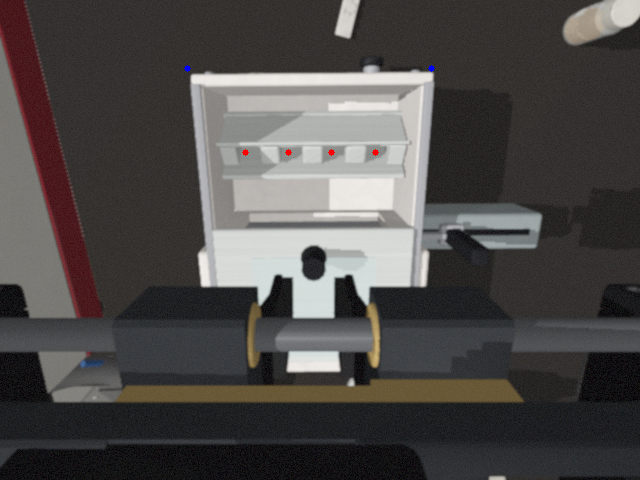

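The mouths line up within a few pixels. I'll enlarge to measure the remaining offset.

```bash
python3 - <<'E'
from h import *
c=load("w2"); crop(c,180,60,260,130,3,"crop4")
E
```

```text
(no output)
```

View pics/crop4.png

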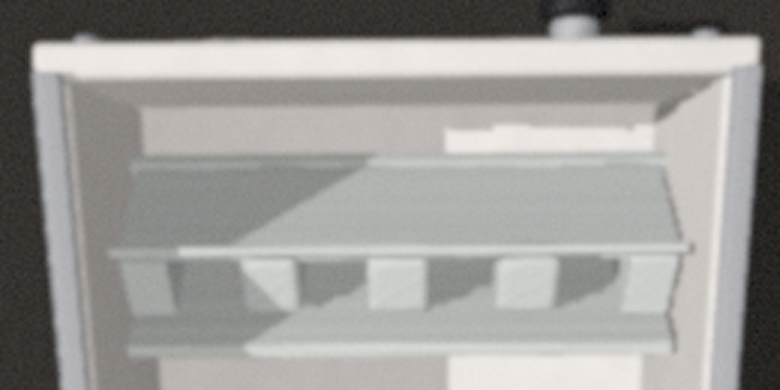

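The slot mouths centre at about u = 250, 291, 334 and 377, v ≈ 154. That shifts the box by about +1.5 mm in x and y. Now to the bars, starting with the one at (0.423, 0.319).

```bash
sed -i 's/^BOX=.*/BOX=np.array([.549,-.2065,-.024])/' h.py; python3 - <<'E'
from h import *
Q=ori(191.7,20)
go([((.470,.326,.2),Q)])
E
```

```text
L [0.25, 0.94, 0.17] R [0.01, 0.1, -0.06] rows 3
L [0.21, 0.95, 0.17] R [0.01, 0.09, -0.06] rows 3
L [0.18, 0.96, 0.18] R [0.01, 0.1, -0.06] rows 3
L [0.14, 0.97, 0.18] R [0.01, 0.09, -0.06] rows 3
L [0.1, 0.97, 0.18] R [0.01, 0.1, -0.06] rows 3
L [0.05, 0.97, 0.18] R [0.01, 0.09, -0.07] rows 3
L [0.01, 0.98, 0.17] R [0.02, 0.1, -0.06] rows 3
  -> at [0.4701 0.3261 0.1998]
```

Emit:
move_arm(plan=[{"linear": [0.25,0.94,0.17],"rot": [0,0.1,-0.06],"grip": -0.5},{"linear": [0.25,0.94,0.17],"rot": [0,0.1,-0.06],"grip": -0.5},{"linear": [0.25,0.94,0.17],"rot": [0,0.1,-0.06],"grip": -0.5}])

```text
clock: 9.2
tool_pos: [0.5773, -0.1214, 0.2766]
tool_rot: [-0.008, 1.0, 0.003, -0.028]
force: [1.3, 1.9, 0.1]
opening: 0.497
finger_force: 0.0
```

Emit:
move_arm(plan=[{"linear": [0.21,0.95,0.17],"rot": [0,0.1,-0.06],"grip": -0.5},{"linear": [0.21,0.95,0.17],"rot": [0,0.1,-0.06],"grip": -0.5},{"linear": [0.21,0.95,0.17],"rot": [0,0.1,-0.06],"grip": -0.5}])

```text
clock: 9.45
tool_pos: [0.5588, -0.0457, 0.2642]
tool_rot: [-0.024, 0.998, 0.003, -0.054]
force: [0.2, 2.0, 0.4]
opening: 0.705
finger_force: 0.0
```

Emit:
move_arm(plan=[{"linear": [0.18,0.96,0.18],"rot": [0,0.1,-0.06],"grip": -0.5},{"linear": [0.18,0.96,0.18],"rot": [0,0.1,-0.06],"grip": -0.5},{"linear": [0.18,0.96,0.18],"rot": [0,0.1,-0.06],"grip": -0.5}])

```text
clock: 9.7
tool_pos: [0.5394, 0.0301, 0.2519]
tool_rot: [-0.039, 0.996, 0.003, -0.08]
force: [0.1, 1.5, 1.0]
opening: 0.745
finger_force: 0.0
```

Emit:
move_arm(plan=[{"linear": [0.14,0.97,0.18],"rot": [0,0.1,-0.06],"grip": -0.5},{"linear": [0.14,0.97,0.18],"rot": [0,0.1,-0.06],"grip": -0.5},{"linear": [0.14,0.97,0.18],"rot": [0,0.1,-0.06],"grip": -0.5}])

```text
clock: 9.95
tool_pos: [0.5203, 0.1063, 0.2401]
tool_rot: [-0.055, 0.993, 0.003, -0.106]
force: [-1.1, 0.2, 0.7]
opening: 0.747
finger_force: 0.0
```

Emit:
move_arm(plan=[{"linear": [0.1,0.97,0.18],"rot": [0,0.1,-0.06],"grip": -0.5},{"linear": [0.1,0.97,0.18],"rot": [0,0.1,-0.06],"grip": -0.5},{"linear": [0.1,0.97,0.18],"rot": [0,0.1,-0.06],"grip": -0.5}])

```text
clock: 10.2
tool_pos: [0.5013, 0.1821, 0.2288]
tool_rot: [-0.07, 0.989, 0.003, -0.132]
force: [-1.2, 0.4, 0.4]
opening: 0.749
finger_force: 0.0
```

Emit:
move_arm(plan=[{"linear": [0.05,0.97,0.18],"rot": [0,0.1,-0.06],"grip": -0.5},{"linear": [0.05,0.97,0.18],"rot": [0,0.1,-0.06],"grip": -0.5},{"linear": [0.05,0.97,0.18],"rot": [0,0.1,-0.06],"grip": -0.5}])

```text
clock: 10.45
tool_pos: [0.4834, 0.2578, 0.2174]
tool_rot: [-0.086, 0.984, 0.004, -0.158]
force: [-1.6, 1.6, 0.9]
opening: 0.751
finger_force: 0.0
```

Emit:
move_arm(plan=[{"linear": [0.01,0.98,0.17],"rot": [0,0.1,-0.06],"grip": -0.5},{"linear": [0.01,0.98,0.17],"rot": [0,0.1,-0.06],"grip": -0.5},{"linear": [0.01,0.98,0.17],"rot": [0,0.1,-0.06],"grip": -0.5},{"linear": [0.01,0.98,0.17],"rot": [0,0.1,-0.06],"grip": -0.5}])

```text
clock: 10.78
tool_pos: [0.4681, 0.33, 0.2075]
tool_rot: [-0.099, 0.978, 0.003, -0.183]
force: [0.9, -0.1, -0.1]
opening: 0.749
finger_force: 0.0
```

```bash
cat >> h.py <<'E'
def bars(c,zp=.018,roi=None,amin=60,thr=140):
    """white bars (top faces) in view c: px centre, centre xy, size, yaw"""
    hs=cv2.cvtColor(c["image"],cv2.COLOR_RGB2HSV); m=((hs[...,2]>thr)&(hs[...,1]<60)).astype(np.uint8)
    if roi: k=np.zeros_like(m); k[roi[1]:roi[3],roi[0]:roi[2]]=1; m&=k
    m=cv2.morphologyEx(m,cv2.MORPH_CLOSE,np.ones((5,5) if amin>100 else (3,3)))
    for q in cv2.findContours(m,0,2)[0]:
        if cv2.contourArea(q)<amin: continue
        pts=np.array([ray(c,*x[0],zp)[:2] for x in q]).astype(np.float32)
        (cx,cy),(w,h),a=cv2.minAreaRect(pts); bx=cv2.boxPoints(((cx,cy),(w,h),a)); e=max([bx[1]-bx[0],bx[2]-bx[1]],key=np.linalg.norm)
        print(q.reshape(-1,2).mean(0).round(),"c %.4f %.4f size %.3f %.3f yaw %.1f"%(cx,cy,max(w,h),min(w,h),np.degrees(np.arctan2(e[1],e[0]))%180))
E
python3 - <<'E'
from h import *
print(pose()[0],pose()[1].as_euler("zyx",degrees=True),env.state()["joints"].round(2),env.state()["opening"])
c=cap("wrist","w3"); bars(c,amin=300); print(proj(c,(.4227,.3188,.009)))
t=cap("top"); bars(t,roi=(140,200,260,345))
E
```

```text
[0.46807676 0.32997864 0.20749564] [168.07469203 -20.97596155 178.08823128] [-0.05  0.56 -0.79  1.4   0.14  1.61  0.95] 0.7489661918449136
[625. 334.] c 0.4524 0.6509 size 0.031 0.020 yaw 6.7
[306. 219.] c 0.4234 0.3216 size 0.085 0.020 yaw 11.1
[196. 215.] c 0.4224 0.2105 size 0.086 0.024 yaw 146.4
[ 45. 187.] c 0.4247 0.0659 size 0.081 0.036 yaw 87.3
[422. 198.] c 0.3456 0.4165 size 0.507 0.383 yaw 103.1
[87. 64.] c 0.2930 0.0675 size 0.137 0.112 yaw 5.9
[302.64524463 239.00359006]
[188. 289.] c 0.4204 0.3184 size 0.079 0.020 yaw 11.7
```

View pics/w3.png

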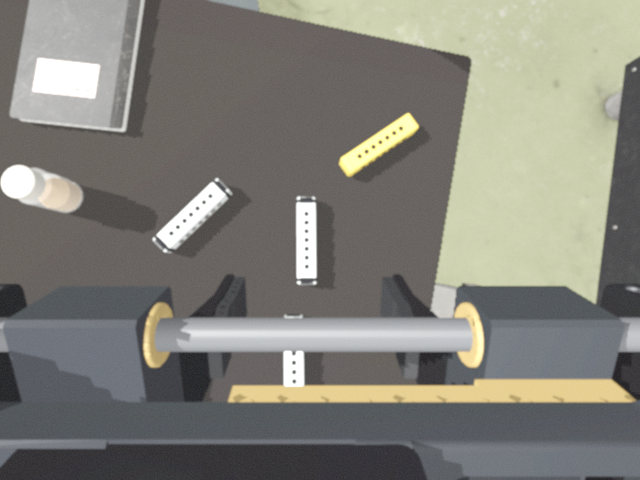

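The wrist view shows cartridge B at (306,240), between the fingers' closing line, with cartridge A at (195,215), yellow at (380,145) and C at (294,350). Wrist and top agree within 3 mm. Next: descend on B.

```bash
python3 - <<'E'
from h import *
Q=ori(191.3,20)
go([((.4554,.327,.06),Q),((.4554,.327,.0215),Q)],3)
E
```

```text
L [-0.245, -0.02, 0.896] R [0.038, -0.014, 0.006] rows 3
L [-0.238, -0.002, 0.898] R [0.037, -0.014, 0.006] rows 3
  -> at [0.4554 0.327  0.06  ]
L [-0.165, 0.0, 0.453] R [0.0, -0.0, 0.0] rows 2
  -> at [0.4554 0.327  0.0215]
```

Emit:
move_arm(plan=[{"linear": [-0.245,-0.02,0.9],"rot": [0.04,-0.015,0],"grip": -0.3},{"linear": [-0.245,-0.02,0.9],"rot": [0.04,-0.015,0],"grip": -0.3},{"linear": [-0.245,-0.02,0.9],"rot": [0.04,-0.015,0],"grip": -0.3}])

```text
clock: 11.13
tool_pos: [0.4606, 0.3242, 0.1288]
tool_rot: [-0.098, 0.979, -0.01, -0.18]
force: [-0.6, -1.6, -0.9]
opening: 0.669
finger_force: 0.0
```

Emit:
move_arm(plan=[{"linear": [-0.24,0,0.9],"rot": [0.035,-0.015,0.01],"grip": -0.3},{"linear": [-0.24,0,0.9],"rot": [0.035,-0.015,0.01],"grip": -0.3},{"linear": [-0.24,0,0.9],"rot": [0.035,-0.015,0.01],"grip": -0.3},{"linear": [-0.24,0,0.9],"rot": [0.035,-0.015,0.01],"grip": -0.3}])

```text
clock: 11.47
tool_pos: [0.4556, 0.3267, 0.0609]
tool_rot: [-0.097, 0.98, -0.017, -0.173]
force: [0.0, -0.1, 1.1]
opening: 0.653
finger_force: 0.0
```

```bash
python3 - <<'E'
from h import *
print(pose()[0],pose()[1].as_euler("zyx",degrees=True),env.state()["joints"].round(2),env.state()["opening"])
Q=ori(191.3,20)
go([((.4554,.327,.0215),Q)],3)
E
```

```text
[0.45557273 0.3266542  0.06087649] [168.02554805 -19.63227966 175.94571671] [-0.09  0.66 -0.74  1.57  0.24  1.37  0.91] 0.6526510894728018
L [-0.167, 0.004, 0.463] R [0.001, -0.001, -0.001] rows 2
  -> at [0.4554 0.327  0.0215]
```

Emit:
move_arm(plan=[{"linear": [-0.08,0,0.23],"rot": [0,0,0],"grip": -0.3},{"linear": [-0.167,0,0.463],"rot": [0,0,0],"grip": -0.3},{"linear": [-0.167,0,0.463],"rot": [0,0,0],"grip": -0.3},{"linear": [-0.167,0,0.463],"rot": [0,0,0],"grip": -0.3}])

```text
clock: 11.8
tool_pos: [0.4563, 0.3279, 0.0229]
tool_rot: [-0.097, 0.98, -0.016, -0.172]
force: [0.2, 0.5, 0.9]
opening: 0.654
finger_force: 0.0
```

Emit:
move_arm(plan=[{"linear": [0,0,0],"rot": [0,0,0],"grip": 1},{"linear": [0,0,0],"rot": [0,0,0],"grip": 1},{"linear": [0,0,0],"rot": [0,0,0],"grip": 1},{"linear": [0,0,0],"rot": [0,0,0],"grip": 1},{"linear": [0,0,0],"rot": [0,0,0],"grip": 1},{"linear": [0,0,0],"rot": [0,0,0],"grip": 1},{"linear": [0,0,0],"rot": [0,0,0],"grip": 1},{"linear": [0,0,0],"rot": [0,0,0],"grip": 1}], squeeze=30)

```text
clock: 12.47
tool_pos: [0.4551, 0.3279, 0.0208]
tool_rot: [-0.098, 0.98, -0.017, -0.172]
force: [-0.8, -0.1, 1.5]
opening: 0.204
finger_force: 30.0
```

```bash
python3 - <<'E'
from h import *
s=env.state();p,R=pose();print(p,s["opening"],s["finger_force"],s["force"])
Q=ori(178.6,-35)
# place: tcp for slot2, lower end at arc e ; grip 71 mm above lower end, bar axis 13 mm ahead of tcp
z=Q.apply([0,0,1]); 
def tcp(y,e,a=.071,d=.013,Q=Q):
    s=e+a; return box(-.03+.5736*s,y,.02+.8192*s)-d*Q.apply([0,0,1])
print(tcp(-.022,.07),tcp(-.022,.012))
go([(p+[0,0,.15],R),(tcp(.022,.07)+[0,0.03,.05],Q),(tcp(-.022,.07)+[0,0,.02],Q)])
E
```

```text
[0.45505607 0.3279325  0.02084199] 0.20426322058529842 29.989993572235107 [-0.83064843 -0.05521805  1.46609905]
[ 0.59188073 -0.22953243  0.14615618] [ 0.55862151 -0.22873406  0.09864258]
L [0.32, 0.0, -0.88] R [0.0, 0.0, 0.0] rows 3
L [0.32, 0.0, -0.88] R [0.0, 0.0, 0.0] rows 3
  -> at [0.455  0.3277 0.1707]
L [-0.05, -0.89, -0.07] R [0.01, -0.26, 0.06] rows 3
L [-0.09, -0.89, -0.05] R [0.01, -0.26, 0.06] rows 3
L [-0.12, -0.89, -0.04] R [0.01, -0.26, 0.06] rows 3
L [-0.15, -0.89, -0.01] R [0.01, -0.26, 0.06] rows 3
L [-0.18, -0.88, 0.02] R [0.01, -0.26, 0.07] rows 3
L [-0.21, -0.87, 0.05] R [0.01, -0.26, 0.06] rows 3
L [-0.23, -0.87, 0.08] R [0.01, -0.26, 0.07] rows 3
  -> at [ 0.5929 -0.1555  0.1959]
L [0.21, -0.92, 0.31] R [-0.0, -0.0, 0.0] rows 3
  -> at [ 0.5914 -0.2292  0.1661]
```

Cartridge B is gripped at 17.8 mm, as expected. Lift and carry, tilting to the slot's lean.

Emit:
move_arm(plan=[{"linear": [0.32,0,-0.88],"rot": [0,0,0],"grip": 1},{"linear": [0.32,0,-0.88],"rot": [0,0,0],"grip": 1},{"linear": [0.32,0,-0.88],"rot": [0,0,0],"grip": 1}])

```text
clock: 12.72
tool_pos: [0.4568, 0.3302, 0.1016]
tool_rot: [-0.098, 0.981, -0.015, -0.169]
force: [0.3, 1.3, -1.2]
opening: 0.204
finger_force: 30.0
```

Emit:
move_arm(plan=[{"linear": [0.32,0,-0.88],"rot": [0,0,0],"grip": 1},{"linear": [0.32,0,-0.88],"rot": [0,0,0],"grip": 1},{"linear": [0.32,0,-0.88],"rot": [0,0,0],"grip": 1}])

```text
clock: 12.97
tool_pos: [0.4565, 0.3299, 0.1769]
tool_rot: [-0.098, 0.981, -0.015, -0.169]
force: [0.3, 1.1, -0.1]
opening: 0.202
finger_force: 30.0
```

Emit:
move_arm(plan=[{"linear": [-0.05,-0.89,-0.07],"rot": [0.01,-0.26,0.06],"grip": 1},{"linear": [-0.05,-0.89,-0.07],"rot": [0.01,-0.26,0.06],"grip": 1},{"linear": [-0.05,-0.89,-0.07],"rot": [0.01,-0.26,0.06],"grip": 1}])

```text
clock: 13.22
tool_pos: [0.4762, 0.2528, 0.1736]
tool_rot: [-0.081, 0.991, -0.017, -0.104]
force: [2.1, -0.4, -1.0]
opening: 0.206
finger_force: 30.0
```

Emit:
move_arm(plan=[{"linear": [-0.09,-0.89,-0.05],"rot": [0.01,-0.26,0.06],"grip": 1},{"linear": [-0.09,-0.89,-0.05],"rot": [0.01,-0.26,0.06],"grip": 1},{"linear": [-0.09,-0.89,-0.05],"rot": [0.01,-0.26,0.06],"grip": 1}])

```text
clock: 13.47
tool_pos: [0.4954, 0.1835, 0.1769]
tool_rot: [-0.066, 0.997, -0.016, -0.036]
force: [2.5, -0.7, 0.0]
opening: 0.201
finger_force: 30.0
```

Emit:
move_arm(plan=[{"linear": [-0.12,-0.89,-0.04],"rot": [0.01,-0.26,0.06],"grip": 1},{"linear": [-0.12,-0.89,-0.04],"rot": [0.01,-0.26,0.06],"grip": 1},{"linear": [-0.12,-0.89,-0.04],"rot": [0.01,-0.26,0.06],"grip": 1}])

```text
clock: 13.72
tool_pos: [0.5144, 0.1144, 0.1813]
tool_rot: [-0.051, 0.998, -0.014, 0.032]
force: [0.8, -1.3, -0.7]
opening: 0.203
finger_force: 30.0
```

```bash
cat >> h.py <<'E'
def tcp(y,e,Q,a=.071,d=.013,dx=0,dy=0):
    s=e+a; return box(-.03+.5736*s+dx,y+dy,.02+.8192*s)-d*Q.apply([0,0,1])
E
python3 - <<'E'
from h import *
s=env.state();p,R=pose();print(p,s["opening"],s["finger_force"],s["joints"].round(2))
Q=ori(178.6,-35)
go([(tcp(.022,.07,Q)+[0,0.03,.05],Q),(tcp(-.022,.07,Q)+[0,0,.02],Q)])
E
```

```text
[0.51438891 0.1143985  0.18126991] 0.20347207006611345 29.989005625247955 [ 0.35  0.14 -0.73  1.86  0.16  1.13  1.23]
L [-0.16, -0.87, -0.01] R [0.01, -0.26, 0.06] rows 2
L [-0.19, -0.86, 0.02] R [0.0, -0.26, 0.06] rows 2
L [-0.21, -0.85, 0.05] R [0.01, -0.26, 0.06] rows 2
L [-0.22, -0.84, 0.07] R [0.0, -0.26, 0.07] rows 2
  -> at [ 0.5925 -0.1552  0.1963]
L [0.2, -0.93, 0.32] R [0.0, -0.0, -0.0] rows 3
  -> at [ 0.5923 -0.2296  0.166 ]
```

Emit:
move_arm(plan=[{"linear": [-0.16,-0.87,-0.05],"rot": [0,-0.26,0.06],"grip": 1},{"linear": [-0.16,-0.87,-0.05],"rot": [0,-0.26,0.06],"grip": 1},{"linear": [-0.16,-0.87,-0.05],"rot": [0,-0.26,0.06],"grip": 1}])

```text
clock: 13.97
tool_pos: [0.534, 0.047, 0.1884]
tool_rot: [-0.036, 0.994, -0.01, 0.1]
force: [0.0, -0.7, 0.6]
opening: 0.201
finger_force: 30.0
```

Emit:
move_arm(plan=[{"linear": [-0.19,-0.86,0.0],"rot": [0,-0.26,0.06],"grip": 1},{"linear": [-0.19,-0.86,0.0],"rot": [0,-0.26,0.06],"grip": 1},{"linear": [-0.19,-0.86,0.0],"rot": [0,-0.26,0.06],"grip": 1}])

```text
clock: 14.22
tool_pos: [0.5537, -0.0201, 0.193]
tool_rot: [-0.021, 0.986, -0.005, 0.167]
force: [0.2, -0.4, -0.5]
opening: 0.201
finger_force: 30.0
```

Emit:
move_arm(plan=[{"linear": [-0.21,-0.85,0.05],"rot": [0,-0.26,0.06],"grip": 1},{"linear": [-0.21,-0.85,0.05],"rot": [0,-0.26,0.06],"grip": 1},{"linear": [-0.21,-0.85,0.05],"rot": [0,-0.26,0.06],"grip": 1}])

```text
clock: 14.47
tool_pos: [0.5738, -0.0868, 0.1955]
tool_rot: [-0.005, 0.972, -0.0, 0.234]
force: [-0.6, -0.1, -0.5]
opening: 0.203
finger_force: 30.0
```

Emit:
move_arm(plan=[{"linear": [-0.22,-0.84,0.07],"rot": [0,-0.26,0.07],"grip": 1},{"linear": [-0.22,-0.84,0.07],"rot": [0,-0.26,0.07],"grip": 1},{"linear": [-0.22,-0.84,0.07],"rot": [0,-0.26,0.07],"grip": 1},{"linear": [-0.22,-0.84,0.07],"rot": [0,-0.26,0.07],"grip": 1}])

```text
clock: 14.8
tool_pos: [0.5938, -0.149, 0.1989]
tool_rot: [0.01, 0.954, 0.006, 0.299]
force: [0.4, 0.8, -0.4]
opening: 0.205
finger_force: 30.0
```

```bash
python3 - <<'E'
from h import *
s=env.state();p,R=pose();print(p,s["opening"],s["finger_force"],s["joints"].round(2))
Q=ori(178.6,-35)
go([(tcp(-.022,.07,Q)+[0,0,.01],Q)],3)
E
```

```text
[ 0.59379927 -0.1489876   0.19894313] 0.20473364233219357 29.989829063415527 [ 0.67 -0.03 -0.4   2.1  -0.36  0.5   2.08]
L [0.301, -1.0, 0.42] R [0.037, -0.008, -0.007] rows 3
  -> at [ 0.5919 -0.2282  0.1562]
```

Emit:
move_arm(plan=[{"linear": [0.3,-1,0.42],"rot": [0.037,-0.008,-0.007],"grip": 1},{"linear": [0.3,-1,0.42],"rot": [0.037,-0.008,-0.007],"grip": 1},{"linear": [0.3,-1,0.42],"rot": [0.037,-0.008,-0.007],"grip": 1},{"linear": [0.3,-1,0.42],"rot": [0.037,-0.008,-0.007],"grip": 1}])

```text
clock: 15.13
tool_pos: [0.5916, -0.2281, 0.1547]
tool_rot: [0.012, 0.954, -0.003, 0.3]
force: [-0.3, 1.0, -1.2]
opening: 0.201
finger_force: 30.0
```

```bash
python3 - <<'E'
from h import *
s=env.state();p,R=pose();print(p,s["opening"],s["finger_force"],s["joints"].round(2))
Q=ori(178.6,-35)
go([(tcp(-.022,.07,Q),Q)],3)
c=cap("wrist","w4"); t=cap("top","t4")
low=p+.013*R.apply([0,0,1])+.071*(R*Ro.from_euler("y",-20,degrees=True)).apply([1,0,0])
print("low end",low,proj(c,low),proj(t,low),[proj(c,box(-.0025,y,.0593)).round(1).tolist() for y in(.066,.022,-.022,-.066)])
im=np.vstack([c["image"][:330],]); 
cv2.imwrite("pics/w4a.png",np.hstack([c["image"][0:360,100:500,::-1],cv2.resize(t["image"][190:280,340:440,::-1],(400,360),interpolation=cv2.INTER_CUBIC)]))
E
```

```text
[ 0.59158423 -0.22808233  0.15474425] 0.20078768066462707 29.989610016345978 [ 0.74  0.09 -0.33  2.09 -0.47  0.44  2.35]
L [0.058, -0.018, 0.09] R [0.002, -0.003, -0.0] rows 1
  -> at [ 0.5919 -0.2295  0.1462]
low end [ 0.55820816 -0.2272171   0.08599355] [312.70834022 149.02768061] [412.89331393 232.13259538] [[484.4, 96.0], [397.1, 96.1], [309.6, 96.1], [222.1, 96.1]]
```

View pics/w4a.png

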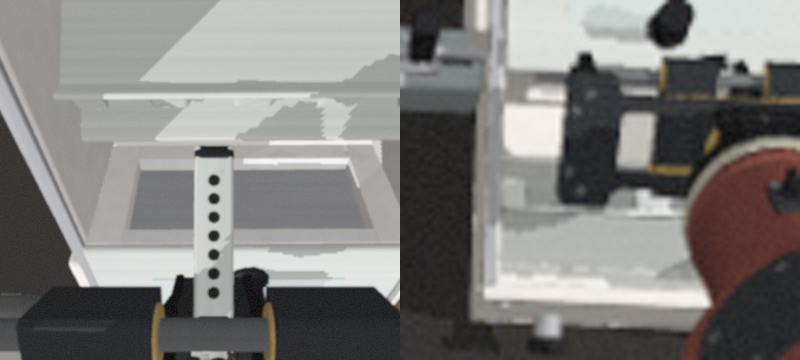

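Wrist view: the bar's lower end is at (315,152), close to the predicted (313,149), above the holder lip at v ≈ 97. I'll enlarge the mouth row.

```bash
python3 - <<'E'
from h import *
c=load("w4"); im=c["image"][70:170,160:480,::-1]; im=cv2.convertScaleAbs(im,alpha=1.6,beta=-130)
cv2.imwrite("pics/crop5.png",cv2.resize(im,(800,500),interpolation=cv2.INTER_CUBIC))
E
```

```text
(no output)
```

View pics/crop5.png

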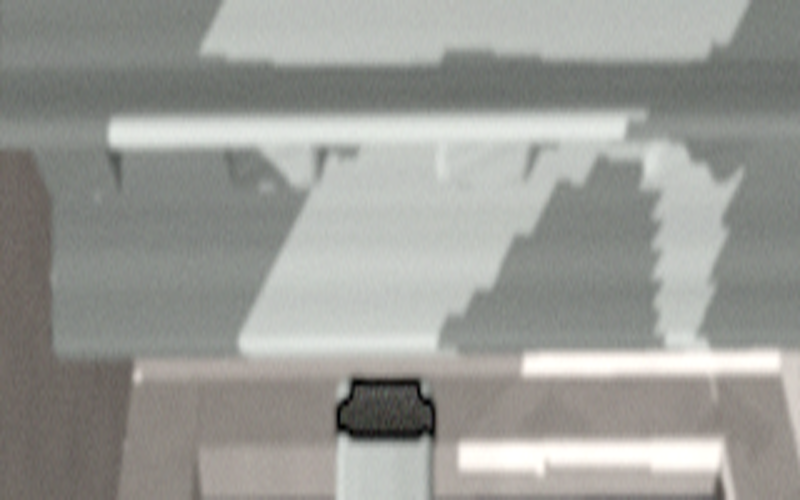

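The bar centre (u ≈ 314) and slot 2's centre (u ≈ 312) agree within 1 mm once depth is allowed for. I'll slide down along the bar axis in steps and watch the force.

Emit:
move_arm(plan=[{"linear": [0.15,-0.012,0.065],"rot": [0,0,0],"grip": 1},{"linear": [0.3,-0.012,0.12],"rot": [0,0,0],"grip": 1},{"linear": [0.3,-0.012,0.12],"rot": [0,0,0],"grip": 1},{"linear": [0.3,-0.012,0.12],"rot": [0,0,0],"grip": 1}])

```text
clock: 15.57
tool_pos: [0.5785, -0.2261, 0.1356]
tool_rot: [0.009, 0.953, -0.004, 0.301]
force: [1.5, -0.6, -0.6]
opening: 0.204
finger_force: 30.0
```

Emit:
move_arm(plan=[{"linear": [0.05,0,0.018],"rot": [0,0,0],"grip": 1},{"linear": [0.1,0,0.036],"rot": [0,0,0],"grip": 1},{"linear": [0.1,0,0.036],"rot": [0,0,0],"grip": 1}])

```text
clock: 15.82
tool_pos: [0.5762, -0.2276, 0.1313]
tool_rot: [0.009, 0.952, -0.005, 0.304]
force: [6.1, 3.1, 6.7]
opening: 0.209
finger_force: 30.0
```

Emit:
move_arm(plan=[{"linear": [0.05,0,0.018],"rot": [0,0,0],"grip": 1},{"linear": [0.1,0,0.036],"rot": [0,0,0],"grip": 1},{"linear": [0.1,0,0.036],"rot": [0,0,0],"grip": 1}])

```text
clock: 16.07
tool_pos: [0.5763, -0.2286, 0.1299]
tool_rot: [0.009, 0.951, -0.007, 0.309]
force: [15.1, 4.2, 20.7]
opening: 0.21
finger_force: 30.0
```

```bash
python3 - <<'E'
from h import *
s=env.state();p,R=pose();print(p,s["opening"],s["force"],s["joints"].round(2))
Q=ori(178.6,-35)
for e in(.05,.04,.03): print(e,tcp(-.022,e,Q,d=.0126))
u=(R*Ro.from_euler("y",-20,degrees=True)).apply([1,0,0]); print(u)
E
```

```text
[ 0.5763499  -0.2286151   0.12989963] 0.2095272026974346 [15.05285939  4.24851704 20.73696554] [ 0.78  0.09 -0.35  2.16 -0.59  0.37  2.49]
0.05 [ 0.5806414  -0.22926274  0.12944452]
0.04 [ 0.57490705 -0.22912508  0.12125252]
0.03 [ 0.5691727  -0.22898743  0.11306052]
[-0.55897555  0.00515593 -0.82916811]
```

The bar met the front lip: my line was about 4 mm too far forward because of the vertical offset I had used. Back up along the axis and re-measure.

Emit:
move_arm(plan=[{"linear": [-0.2,0,-0.07],"rot": [0,0,0],"grip": 1},{"linear": [-0.38,0,-0.138],"rot": [0,0,0],"grip": 1},{"linear": [-0.38,0,-0.138],"rot": [0,0,0],"grip": 1},{"linear": [-0.38,0,-0.138],"rot": [0,0,0],"grip": 1}])

```text
clock: 16.4
tool_pos: [0.5872, -0.2278, 0.1482]
tool_rot: [0.01, 0.953, -0.005, 0.302]
force: [-0.2, 0.0, -1.8]
opening: 0.204
finger_force: 29.9
```

```bash
python3 - <<'E'
from h import *
s=env.state();p,R=pose();print(p,s["opening"],s["force"],s["joints"].round(2))
Q=ori(178.6,-35)
c=cap("wrist","w5")
low=p+.0126*R.apply([0,0,1])+.071*(R*Ro.from_euler("y",-20,degrees=True)).apply([1,0,0])
print("low",low,proj(c,low), "slot2 mouth",proj(c,box(-.0025,-.022,.0593)))
go([(tcp(-.022,.062,Q,d=.0126)+.001*np.array([.819,0,-.574])+[0,.001,0],Q)],3)
cv2.imwrite("pics/w5a.png",cv2.resize(c["image"][40:340,200:440,::-1],None,fx=2,fy=2,interpolation=cv2.INTER_CUBIC))
E
```

```text
[ 0.58720225 -0.22777434  0.14816206] 0.2042435403678866 [-0.19521102  0.02220661 -1.80477793] [ 0.75  0.09 -0.34  2.11 -0.5   0.42  2.38]
low [ 0.55389779 -0.22727231  0.079589  ] [312.72270185 148.98720802] slot2 mouth [310.17691464 110.61714244]
L [0.038, -0.009, 0.1] R [0.0, 0.002, 0.007] rows 1
  -> at [ 0.5884 -0.2285  0.1387]
```

View pics/w5a.png

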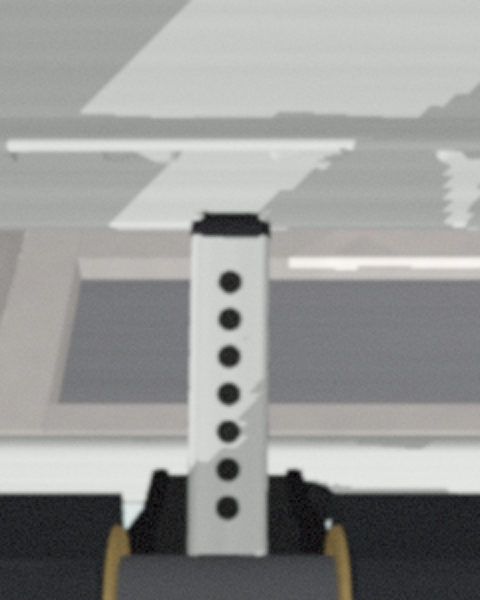

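The bar has not slipped. Shift onto the slot line, then descend.

Emit:
move_arm(plan=[{"linear": [0.038,-0.012,0.1],"rot": [0,0,0],"grip": 1},{"linear": [0.038,-0.012,0.1],"rot": [0,0,0],"grip": 1},{"linear": [0.038,-0.012,0.1],"rot": [0,0,0],"grip": 1}])

```text
clock: 16.7
tool_pos: [0.5877, -0.2289, 0.1373]
tool_rot: [0.011, 0.954, -0.004, 0.3]
force: [0.4, -0.3, -1.1]
opening: 0.204
finger_force: 29.9
```

Emit:
move_arm(plan=[{"linear": [0.1,0,0.036],"rot": [0,0,0],"grip": 1},{"linear": [0.18,0,0.065],"rot": [0,0,0],"grip": 1},{"linear": [0.18,0,0.065],"rot": [0,0,0],"grip": 1}])

```text
clock: 16.95
tool_pos: [0.5782, -0.2286, 0.1246]
tool_rot: [0.011, 0.954, -0.004, 0.3]
force: [-0.0, 0.5, -0.8]
opening: 0.206
finger_force: 29.9
```

Emit:
move_arm(plan=[{"linear": [0.06,0,0.021],"rot": [0,0,0],"grip": 1},{"linear": [0.1,0,0.036],"rot": [0,0,0],"grip": 1},{"linear": [0.1,0,0.036],"rot": [0,0,0],"grip": 1}])

```text
clock: 17.2
tool_pos: [0.5744, -0.2288, 0.1189]
tool_rot: [0.01, 0.954, -0.004, 0.301]
force: [-0.1, -0.3, -1.0]
opening: 0.204
finger_force: 29.9
```

```bash
python3 - <<'E'
from h import *
s=env.state();p,R=pose();print(p,s["opening"],s["force"],s["joints"].round(2))
Q=ori(178.6,-35)
for e in(.05,.04,.03): print(e,tcp(-.022,e,Q,d=.0126))
E
```

```text
[ 0.57435683 -0.22876824  0.11892427] 0.20370898485282637 [-0.09456979 -0.27195386 -1.01699031] [ 0.78  0.11 -0.35  2.16 -0.57  0.37  2.48]
0.05 [ 0.5806414  -0.22926274  0.12944452]
0.04 [ 0.57490705 -0.22912508  0.12125252]
0.03 [ 0.5691727  -0.22898743  0.11306052]
```

In the mouth with no force. A little deeper, then release.

Emit:
move_arm(plan=[{"linear": [0.1,0,0.036],"rot": [0,0,0],"grip": 1},{"linear": [0.19,0,0.069],"rot": [0,0,0],"grip": 1},{"linear": [0.19,0,0.069],"rot": [0,0,0],"grip": 1}])

```text
clock: 17.45
tool_pos: [0.5646, -0.2285, 0.1052]
tool_rot: [0.01, 0.954, -0.004, 0.301]
force: [-0.5, 0.3, -0.2]
opening: 0.204
finger_force: 29.9
```

Emit:
move_arm(plan=[{"linear": [0,0,0],"rot": [0,0,0],"grip": 0.3},{"linear": [0,0,0],"rot": [0,0,0],"grip": 0.3},{"linear": [0,0,0],"rot": [0,0,0],"grip": 0.3},{"linear": [0,0,0],"rot": [0,0,0],"grip": 0.3},{"linear": [0,0,0],"rot": [0,0,0],"grip": 0.3}])

```text
clock: 17.87
tool_pos: [0.5661, -0.2287, 0.1069]
tool_rot: [0.01, 0.953, -0.004, 0.302]
force: [0.2, -0.2, 0.1]
opening: 0.347
finger_force: 0.0
```

Emit:
move_arm(plan=[{"linear": [-0.1,0,-0.3],"rot": [0,0,0],"grip": 0.3},{"linear": [-0.3,0,-0.9],"rot": [0,0,0],"grip": 0.3},{"linear": [-0.3,0,-0.9],"rot": [0,0,0],"grip": 0.3},{"linear": [-0.3,0,-0.9],"rot": [0,0,0],"grip": 0.3}])

```text
clock: 18.2
tool_pos: [0.5453, -0.2293, 0.1836]
tool_rot: [0.01, 0.953, -0.006, 0.304]
force: [0.4, -0.1, 0.2]
opening: 0.351
finger_force: 0.0
```

```bash
python3 - <<'E'
from h import *
s=env.state();p,R=pose();print(p,s["opening"],s["force"],s["joints"].round(2))
c=cap("wrist","w6")
cv2.imwrite("pics/w6a.png",c["image"][:340,120:520,::-1])
for e in(0.,.085): print(proj(c,box(-.03+.5736*e,-.022,.02+.8192*e))-[120,0])
Q=ori(191.7,20)
go([((.52,.05,.23),ori(182,-5)),((.585,.336,.2),Q)])
E
```

```text
[ 0.54528912 -0.22934969  0.18355022] 0.3508466106123593 [ 0.42343972 -0.09029084  0.22609079] [ 0.81 -0.04 -0.33  2.15 -0.55  0.52  2.44]
[195.66772674  65.59212704]
[195.00812482 193.79006643]
L [-0.01, 0.87, -0.18] R [-0.01, 0.25, -0.03] rows 3
L [-0.0, 0.87, -0.18] R [-0.01, 0.25, -0.02] rows 3
L [0.01, 0.87, -0.18] R [-0.01, 0.25, -0.03] rows 3
L [0.02, 0.87, -0.16] R [-0.02, 0.26, -0.02] rows 2
  -> at [0.5204 0.0501 0.2297]
L [-0.22, 0.89, 0.11] R [0.01, 0.21, -0.08] rows 3
L [-0.27, 0.87, 0.08] R [0.01, 0.21, -0.08] rows 3
L [-0.32, 0.87, 0.05] R [0.01, 0.2, -0.08] rows 3
L [-0.35, 0.85, 0.01] R [0.02, 0.21, -0.08] rows 3
  -> at [0.5847 0.3362 0.1997]
```

View pics/w6a.png

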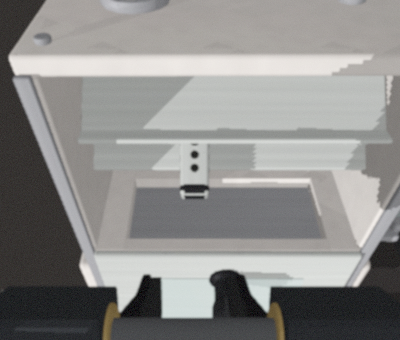

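Seated: the bar's top end is at crop (195,195), against a predicted (195,194). Next is cartridge C.

Emit:
move_arm(plan=[{"linear": [0,0.87,-0.18],"rot": [0,0.25,-0.03],"grip": -0.3},{"linear": [0,0.87,-0.18],"rot": [0,0.25,-0.03],"grip": -0.3},{"linear": [0,0.87,-0.18],"rot": [0,0.25,-0.03],"grip": -0.3}])

```text
clock: 18.5
tool_pos: [0.5384, -0.1535, 0.1914]
tool_rot: [0.001, 0.971, -0.006, 0.237]
force: [0.8, 0.3, 0.4]
opening: 0.498
finger_force: 0.0
```

Emit:
move_arm(plan=[{"linear": [0,0.87,-0.18],"rot": [0,0.25,-0.03],"grip": -0.3},{"linear": [0,0.87,-0.18],"rot": [0,0.25,-0.03],"grip": -0.3},{"linear": [0,0.87,-0.18],"rot": [0,0.25,-0.03],"grip": -0.3}])

```text
clock: 18.75
tool_pos: [0.5329, -0.081, 0.2039]
tool_rot: [-0.009, 0.985, -0.006, 0.174]
force: [0.4, 1.5, -0.1]
opening: 0.632
finger_force: 0.0
```

Emit:
move_arm(plan=[{"linear": [0.01,0.87,-0.18],"rot": [0,0.25,-0.03],"grip": -0.3},{"linear": [0.01,0.87,-0.18],"rot": [0,0.25,-0.03],"grip": -0.3},{"linear": [0.01,0.87,-0.18],"rot": [0,0.25,-0.03],"grip": -0.3}])

```text
clock: 19.0
tool_pos: [0.526, -0.0114, 0.215]
tool_rot: [-0.016, 0.994, -0.007, 0.109]
force: [0.0, 1.2, 0.7]
opening: 0.65
finger_force: 0.0
```

Emit:
move_arm(plan=[{"linear": [0.02,0.87,-0.16],"rot": [0,0.25,-0.02],"grip": -0.3},{"linear": [0.02,0.87,-0.16],"rot": [0,0.25,-0.02],"grip": -0.3},{"linear": [0.02,0.87,-0.16],"rot": [0,0.25,-0.02],"grip": -0.3}])

```text
clock: 19.25
tool_pos: [0.5193, 0.0582, 0.2247]
tool_rot: [-0.02, 0.999, -0.008, 0.043]
force: [-0.0, 0.3, 0.0]
opening: 0.651
finger_force: 0.0
```

Emit:
move_arm(plan=[{"linear": [-0.22,0.89,0.11],"rot": [0,0.21,-0.08],"grip": -0.3},{"linear": [-0.22,0.89,0.11],"rot": [0,0.21,-0.08],"grip": -0.3},{"linear": [-0.22,0.89,0.11],"rot": [0,0.21,-0.08],"grip": -0.3}])

```text
clock: 19.5
tool_pos: [0.5351, 0.13, 0.2145]
tool_rot: [-0.041, 0.999, -0.009, -0.013]
force: [-1.9, 0.9, 0.6]
opening: 0.648
finger_force: 0.0
```

Emit:
move_arm(plan=[{"linear": [-0.27,0.87,0.08],"rot": [0,0.21,-0.08],"grip": -0.3},{"linear": [-0.27,0.87,0.08],"rot": [0,0.21,-0.08],"grip": -0.3},{"linear": [-0.27,0.87,0.08],"rot": [0,0.21,-0.08],"grip": -0.3}])

```text
clock: 19.75
tool_pos: [0.5505, 0.2003, 0.2048]
tool_rot: [-0.061, 0.996, -0.011, -0.069]
force: [-1.1, 0.4, 0.1]
opening: 0.649
finger_force: 0.0
```

Emit:
move_arm(plan=[{"linear": [-0.32,0.87,0.05],"rot": [0,0.2,-0.08],"grip": -0.3},{"linear": [-0.32,0.87,0.05],"rot": [0,0.2,-0.08],"grip": -0.3},{"linear": [-0.32,0.87,0.05],"rot": [0,0.2,-0.08],"grip": -0.3}])

```text
clock: 20.0
tool_pos: [0.5664, 0.2717, 0.1947]
tool_rot: [-0.081, 0.989, -0.013, -0.122]
force: [-0.8, 0.4, 0.2]
opening: 0.652
finger_force: 0.0
```

Emit:
move_arm(plan=[{"linear": [-0.35,0.85,0.01],"rot": [0,0.21,-0.08],"grip": -0.3},{"linear": [-0.35,0.85,0.01],"rot": [0,0.21,-0.08],"grip": -0.3},{"linear": [-0.35,0.85,0.01],"rot": [0,0.21,-0.08],"grip": -0.3},{"linear": [-0.35,0.85,0.01],"rot": [0,0.21,-0.08],"grip": -0.3}])

```text
clock: 20.33
tool_pos: [0.5831, 0.3395, 0.1882]
tool_rot: [-0.099, 0.979, -0.016, -0.175]
force: [1.2, -0.4, 0.1]
opening: 0.65
finger_force: 0.0
```

```bash
python3 - <<'E'
from h import *
s=env.state();p,R=pose();print(p,s["opening"],s["joints"].round(2))
c=cap("wrist","w7"); bars(c,amin=300); print(proj(c,(.535,.329,.018)))
t=cap("top","t7"); bars(t,roi=(140,200,260,345))
E
```

```text
[0.5831201  0.33948577 0.18815906] 0.6497026789004935 [-0.12  0.79 -0.78  1.09  0.32  1.74  0.97]
[609. 331.] c 0.5707 0.6171 size 0.039 0.029 yaw 101.5
[ 19. 330.] c 0.6787 0.0872 size 0.029 0.025 yaw 15.1
[316. 349.] c 0.6386 0.3565 size 0.260 0.059 yaw 101.8
[316. 233.] c 0.5391 0.3327 size 0.086 0.020 yaw 11.7
[219.  86.] c 0.4239 0.2118 size 0.087 0.028 yaw 146.5
[62. 55.] c 0.4184 0.0642 size 0.093 0.036 yaw 60.4
[528. 176.] c 0.3861 0.5241 size 0.244 0.171 yaw 7.8
[107.   5.] c 0.3650 0.0814 size 0.100 0.011 yaw 101.7
[311.92898881 231.37893906]
[230. 294.] c 0.4076 0.2140 size 0.056 0.020 yaw 146.5
[187. 241.] c 0.5350 0.3293 size 0.079 0.020 yaw 11.2
[169. 210.] c 0.6107 0.3818 size 0.054 0.019 yaw 127.9
```

```bash
python3 - <<'E'
from h import *
Q=ori(191.6,20)
go([((.5703,.3386,.06),Q),((.5703,.3386,.0215),Q)],3)
E
```

```text
L [-0.199, 0.03, 0.795] R [0.002, -0.001, -0.005] rows 2
L [-0.199, 0.03, 0.795] R [0.002, -0.0, -0.005] rows 2
  -> at [0.5703 0.3386 0.06  ]
L [-0.165, -0.0, 0.452] R [0.0, -0.0, 0.0] rows 2
  -> at [0.5703 0.3386 0.0215]
```

Emit:
move_arm(plan=[{"linear": [-0.2,0.03,0.8],"rot": [0,0,-0.005],"grip": -0.3},{"linear": [-0.2,0.03,0.8],"rot": [0,0,-0.005],"grip": -0.3},{"linear": [-0.2,0.03,0.8],"rot": [0,0,-0.005],"grip": -0.3}])

```text
clock: 20.68
tool_pos: [0.5761, 0.3344, 0.121]
tool_rot: [-0.097, 0.98, -0.019, -0.175]
force: [-0.3, -0.1, -1.2]
opening: 0.651
finger_force: 0.0
```

Emit:
move_arm(plan=[{"linear": [-0.2,0.03,0.8],"rot": [0,0,-0.005],"grip": -0.3},{"linear": [-0.2,0.03,0.8],"rot": [0,0,-0.005],"grip": -0.3},{"linear": [-0.2,0.03,0.8],"rot": [0,0,-0.005],"grip": -0.3},{"linear": [-0.2,0.03,0.8],"rot": [0,0,-0.005],"grip": -0.3}])

```text
clock: 21.02
tool_pos: [0.5706, 0.3375, 0.0611]
tool_rot: [-0.098, 0.98, -0.017, -0.173]
force: [-0.3, 0.2, 1.2]
opening: 0.649
finger_force: 0.0
```

```bash
python3 - <<'E'
from h import *
print(pose()[0])
go([((.5703,.3386,.0215),ori(191.6,20))],3)
E
```

```text
[0.57063757 0.337466   0.06114252]
L [-0.169, 0.014, 0.466] R [0.003, -0.001, -0.004] rows 2
  -> at [0.5703 0.3386 0.0215]
```

Emit:
move_arm(plan=[{"linear": [-0.085,0.01,0.233],"rot": [0,0,0],"grip": -0.3},{"linear": [-0.169,0.014,0.466],"rot": [0,0,0],"grip": -0.3},{"linear": [-0.169,0.014,0.466],"rot": [0,0,0],"grip": -0.3},{"linear": [-0.169,0.014,0.466],"rot": [0,0,0],"grip": -0.3}])

```text
clock: 21.35
tool_pos: [0.5709, 0.3397, 0.0225]
tool_rot: [-0.098, 0.98, -0.016, -0.172]
force: [-0.6, 0.7, 0.5]
opening: 0.649
finger_force: 0.0
```

Emit:
move_arm(plan=[{"linear": [0,0,0],"rot": [0,0,0],"grip": 1},{"linear": [0,0,0],"rot": [0,0,0],"grip": 1},{"linear": [0,0,0],"rot": [0,0,0],"grip": 1},{"linear": [0,0,0],"rot": [0,0,0],"grip": 1},{"linear": [0,0,0],"rot": [0,0,0],"grip": 1},{"linear": [0,0,0],"rot": [0,0,0],"grip": 1},{"linear": [0,0,0],"rot": [0,0,0],"grip": 1},{"linear": [0,0,0],"rot": [0,0,0],"grip": 1}], squeeze=30)

```text
clock: 22.02
tool_pos: [0.5699, 0.3396, 0.0203]
tool_rot: [-0.099, 0.98, -0.017, -0.173]
force: [-0.2, 0.4, 1.1]
opening: 0.2
finger_force: 30.0
```

```bash
python3 - <<'E'
from h import *
s=env.state();p,R=pose();print(p,s["opening"],s["finger_force"])
Q=ori(178.6,-35)
print("d",(p[2]-.009)/np.cos(np.radians(20)))
go([(p+[0,0,.15],R),((.55,.02,.2),ori(182,-18)),(tcp(.022,.072,Q,d=.0126)+[0,.0005,.02],Q)])
E
```

```text
[0.56986282 0.33961158 0.02034719] 0.2000239279493973 29.991995073230555
d 0.012075423804899713
L [0.32, 0.0, -0.88] R [0.0, 0.0, 0.0] rows 3
L [0.32, 0.0, -0.88] R [0.0, 0.0, 0.0] rows 3
  -> at [0.57   0.3395 0.1702]
L [0.28, -0.97, 0.0] R [-0.0, -0.32, 0.08] rows 3
L [0.23, -0.97, -0.04] R [-0.0, -0.31, 0.08] rows 3
L [0.18, -0.99, -0.08] R [-0.0, -0.32, 0.08] rows 3
L [0.13, -0.99, -0.1] R [-0.0, -0.31, 0.08] rows 3
  -> at [0.5499 0.0199 0.2001]
L [-0.1, -0.86, 0.18] R [0.02, -0.19, 0.04] rows 2
L [-0.11, -0.86, 0.2] R [0.01, -0.19, 0.03] rows 3
L [-0.1, -0.85, 0.21] R [0.02, -0.19, 0.04] rows 2
  -> at [ 0.5947 -0.1852  0.1675]
```

Emit:
move_arm(plan=[{"linear": [0.32,0,-0.88],"rot": [0,0,0],"grip": 1},{"linear": [0.32,0,-0.88],"rot": [0,0,0],"grip": 1},{"linear": [0.32,0,-0.88],"rot": [0,0,0],"grip": 1}])

```text
clock: 22.27
tool_pos: [0.5719, 0.3418, 0.1022]
tool_rot: [-0.099, 0.98, -0.015, -0.17]
force: [0.6, 0.3, 0.6]
opening: 0.201
finger_force: 30.0
```

Emit:
move_arm(plan=[{"linear": [0.32,0,-0.88],"rot": [0,0,0],"grip": 1},{"linear": [0.32,0,-0.88],"rot": [0,0,0],"grip": 1},{"linear": [0.32,0,-0.88],"rot": [0,0,0],"grip": 1}])

```text
clock: 22.52
tool_pos: [0.5715, 0.3414, 0.1773]
tool_rot: [-0.099, 0.98, -0.015, -0.169]
force: [1.0, 0.8, 0.4]
opening: 0.202
finger_force: 30.0
```

Emit:
move_arm(plan=[{"linear": [0.28,-0.97,0],"rot": [0,-0.32,0.08],"grip": 1},{"linear": [0.28,-0.97,0],"rot": [0,-0.32,0.08],"grip": 1},{"linear": [0.28,-0.97,0],"rot": [0,-0.32,0.08],"grip": 1}])

```text
clock: 22.77
tool_pos: [0.5648, 0.2504, 0.1761]
tool_rot: [-0.076, 0.993, -0.016, -0.09]
force: [1.8, -0.6, 0.6]
opening: 0.201
finger_force: 30.0
```

Emit:
move_arm(plan=[{"linear": [0.23,-0.97,-0.04],"rot": [0,-0.32,0.08],"grip": 1},{"linear": [0.23,-0.97,-0.04],"rot": [0,-0.32,0.08],"grip": 1},{"linear": [0.23,-0.97,-0.04],"rot": [0,-0.32,0.08],"grip": 1}])

```text
clock: 23.02
tool_pos: [0.5597, 0.1709, 0.1835]
tool_rot: [-0.055, 0.998, -0.01, -0.007]
force: [0.8, -0.4, -0.9]
opening: 0.205
finger_force: 30.0
```

Emit:
move_arm(plan=[{"linear": [0.18,-0.99,-0.08],"rot": [0,-0.32,0.08],"grip": 1},{"linear": [0.18,-0.99,-0.08],"rot": [0,-0.32,0.08],"grip": 1},{"linear": [0.18,-0.99,-0.08],"rot": [0,-0.32,0.08],"grip": 1}])

```text
clock: 23.27
tool_pos: [0.5542, 0.0901, 0.1914]
tool_rot: [-0.034, 0.996, -0.006, 0.077]
force: [1.6, -0.1, -0.5]
opening: 0.201
finger_force: 30.0
```

Emit:
move_arm(plan=[{"linear": [0.13,-0.99,-0.15],"rot": [0,-0.32,0.08],"grip": 1},{"linear": [0.13,-0.99,-0.15],"rot": [0,-0.32,0.08],"grip": 1},{"linear": [0.13,-0.99,-0.15],"rot": [0,-0.32,0.08],"grip": 1},{"linear": [0.13,-0.99,-0.15],"rot": [0,-0.32,0.08],"grip": 1}])

```text
clock: 23.6
tool_pos: [0.5486, 0.0166, 0.2042]
tool_rot: [-0.016, 0.987, 0.001, 0.161]
force: [1.2, 0.2, 0.1]
opening: 0.204
finger_force: 30.0
```

```bash
python3 - <<'E'
from h import *
s=env.state();p,R=pose();print(p,s["opening"],s["finger_force"])
Q=ori(178.6,-35); A=tcp(.022,.072,Q,d=.0121)+[0,.0005,0]
go([(A+[0,0,.045],Q),(A+[.0008,0,-.0005],Q)])
E
```

```text
[0.54855478 0.01656694 0.20419785] 0.20376777261839585 29.98993009328842
L [-0.14, -0.85, 0.1] R [0.01, -0.18, 0.03] rows 2
L [-0.14, -0.84, 0.12] R [0.02, -0.19, 0.03] rows 2
L [-0.15, -0.84, 0.15] R [0.01, -0.18, 0.04] rows 2
  -> at [ 0.595  -0.1853  0.1921]
L [0.32, 0.0, 0.47] R [0.0, -0.0, -0.0] rows 2
  -> at [ 0.5956 -0.1852  0.1466]
```

Emit:
move_arm(plan=[{"linear": [-0.14,-0.85,0.1],"rot": [0.01,-0.18,0.03],"grip": 1},{"linear": [-0.14,-0.85,0.1],"rot": [0.01,-0.18,0.03],"grip": 1},{"linear": [-0.14,-0.85,0.1],"rot": [0.01,-0.18,0.03],"grip": 1}])

```text
clock: 23.85
tool_pos: [0.5645, -0.0525, 0.1993]
tool_rot: [-0.007, 0.978, 0.001, 0.206]
force: [-0.1, -0.4, -0.9]
opening: 0.204
finger_force: 30.0
```

Emit:
move_arm(plan=[{"linear": [-0.14,-0.84,0.12],"rot": [0.02,-0.19,0.03],"grip": 1},{"linear": [-0.14,-0.84,0.12],"rot": [0.02,-0.19,0.03],"grip": 1},{"linear": [-0.14,-0.84,0.12],"rot": [0.02,-0.19,0.03],"grip": 1}])

```text
clock: 24.1
tool_pos: [0.58, -0.1189, 0.1949]
tool_rot: [0.001, 0.967, -0.002, 0.255]
force: [-0.5, -0.6, -0.2]
opening: 0.206
finger_force: 30.0
```

Emit:
move_arm(plan=[{"linear": [-0.15,-0.84,0.15],"rot": [0.01,-0.18,0.04],"grip": 1},{"linear": [-0.15,-0.84,0.15],"rot": [0.01,-0.18,0.04],"grip": 1},{"linear": [-0.15,-0.84,0.15],"rot": [0.01,-0.18,0.04],"grip": 1},{"linear": [-0.15,-0.84,0.15],"rot": [0.01,-0.18,0.04],"grip": 1}])

```text
clock: 24.43
tool_pos: [0.5973, -0.182, 0.1911]
tool_rot: [0.011, 0.954, -0.0, 0.3]
force: [0.1, 0.3, -0.3]
opening: 0.202
finger_force: 30.0
```

```bash
python3 - <<'E'
from h import *
s=env.state();p,R=pose();print(p,s["opening"],s["joints"].round(2))
Q=ori(178.6,-35); A=tcp(.022,.072,Q,d=.0121)+[0,.0005,0]
go([(A+[.0008,0,-.0005],Q)],3)
E
```

```text
[ 0.5973015  -0.18198823  0.1911396 ] 0.20215479058419294 [ 0.86  0.02 -0.53  2.08 -0.37  0.49  2.16]
L [0.338, -0.043, 0.444] R [0.014, -0.004, 0.0] rows 2
  -> at [ 0.5954 -0.1851  0.1465]
```

Emit:
move_arm(plan=[{"linear": [0.338,-0.043,0.444],"rot": [0.014,-0.004,0],"grip": 1},{"linear": [0.338,-0.043,0.444],"rot": [0.014,-0.004,0],"grip": 1},{"linear": [0.338,-0.043,0.444],"rot": [0.014,-0.004,0],"grip": 1},{"linear": [0.338,-0.043,0.444],"rot": [0.014,-0.004,0],"grip": 1}])

```text
clock: 24.77
tool_pos: [0.5959, -0.1833, 0.1478]
tool_rot: [0.01, 0.953, -0.004, 0.301]
force: [0.6, -0.6, -0.5]
opening: 0.201
finger_force: 30.0
```

```bash
cat >> h.py <<'E'
def held(c):
    """held bar in the wrist view: rows/cols of its lower black cap"""
    g=cv2.cvtColor(c["image"],cv2.COLOR_RGB2GRAY); m=(g[125:200,270:360]<70).astype(np.uint8)
    q=max(cv2.findContours(m,0,2)[0],key=cv2.contourArea); x,y,w,h=cv2.boundingRect(q); return "cap u %.1f v %d..%d w %d"%(270+x+w/2,125+y,125+y+h,w)
E
python3 - <<'E'
from h import *
s=env.state();p,R=pose();print(p,s["force"])
print(held(load("w4")),held(load("w5")),held(cap("wrist","w8")))
Q=ori(178.6,-35); A=tcp(.022,.062,Q,d=.0121)+[0,.0005,0]
go([(A+[.0008,0,-.0005],Q)],3)
E
```

```text
[ 0.59588534 -0.18332363  0.14783087] [ 0.62984493 -0.62721394 -0.5219484 ]
cap u 314.5 v 147..157 w 37 cap u 315.5 v 147..157 w 37 cap u 313.0 v 148..158 w 38
L [0.141, -0.015, 0.058] R [-0.0, 0.006, 0.007] rows 1
  -> at [ 0.5897 -0.185   0.1383]
```

Emit:
move_arm(plan=[{"linear": [0.141,-0.008,0.058],"rot": [0,0.006,0.007],"grip": 1},{"linear": [0.141,-0.008,0.058],"rot": [0,0.006,0.007],"grip": 1},{"linear": [0.141,-0.008,0.058],"rot": [0,0.006,0.007],"grip": 1}])

```text
clock: 25.07
tool_pos: [0.5878, -0.1855, 0.1364]
tool_rot: [0.013, 0.954, -0.004, 0.3]
force: [-0.3, 0.9, -0.2]
opening: 0.198
finger_force: 30.0
```

Emit:
move_arm(plan=[{"linear": [0.1,0,0.036],"rot": [0,0,0],"grip": 1},{"linear": [0.18,0,0.065],"rot": [0,0,0],"grip": 1},{"linear": [0.18,0,0.065],"rot": [0,0,0],"grip": 1}])

```text
clock: 25.32
tool_pos: [0.5777, -0.185, 0.1221]
tool_rot: [0.013, 0.954, -0.004, 0.299]
force: [-0.6, 0.9, -1.9]
opening: 0.201
finger_force: 30.0
```

Emit:
move_arm(plan=[{"linear": [0.06,0,0.021],"rot": [0,0,0],"grip": 1},{"linear": [0.1,0,0.036],"rot": [0,0,0],"grip": 1},{"linear": [0.1,0,0.036],"rot": [0,0,0],"grip": 1}])

```text
clock: 25.57
tool_pos: [0.5738, -0.185, 0.116]
tool_rot: [0.013, 0.954, -0.004, 0.299]
force: [-0.4, 0.2, -1.7]
opening: 0.2
finger_force: 30.0
```

Emit:
move_arm(plan=[{"linear": [0.1,0,0.036],"rot": [0,0,0],"grip": 1},{"linear": [0.17,0,0.062],"rot": [0,0,0],"grip": 1},{"linear": [0.17,0,0.062],"rot": [0,0,0],"grip": 1}])

```text
clock: 25.82
tool_pos: [0.565, -0.1846, 0.1038]
tool_rot: [0.013, 0.954, -0.003, 0.299]
force: [-0.6, 0.9, -1.7]
opening: 0.21
finger_force: 30.0
```

Emit:
move_arm(plan=[{"linear": [0,0,0],"rot": [0,0,0],"grip": 0.3},{"linear": [0,0,0],"rot": [0,0,0],"grip": 0.3},{"linear": [0,0,0],"rot": [0,0,0],"grip": 0.3},{"linear": [0,0,0],"rot": [0,0,0],"grip": 0.3},{"linear": [0,0,0],"rot": [0,0,0],"grip": 0.3}])

```text
clock: 26.23
tool_pos: [0.5665, -0.1849, 0.1054]
tool_rot: [0.013, 0.954, -0.004, 0.3]
force: [0.0, -0.1, 0.2]
opening: 0.346
finger_force: 0.0
```

Emit:
move_arm(plan=[{"linear": [-0.1,0,-0.3],"rot": [0,0,0],"grip": 0.3},{"linear": [-0.3,0,-0.9],"rot": [0,0,0],"grip": 0.3},{"linear": [-0.3,0,-0.9],"rot": [0,0,0],"grip": 0.3},{"linear": [-0.3,0,-0.9],"rot": [0,0,0],"grip": 0.3}])

```text
clock: 26.57
tool_pos: [0.546, -0.1855, 0.1821]
tool_rot: [0.012, 0.953, -0.006, 0.302]
force: [0.8, -1.0, -0.7]
opening: 0.351
finger_force: 0.0
```

```bash
cat >> h.py <<'E'
def seated(c):
    """dark cap blobs near where seated top caps must show, with the prediction per slot"""
    g=cv2.cvtColor(c["image"],cv2.COLOR_RGB2GRAY)
    for y in(.066,.022,-.022,-.066):
        P=proj(c,box(-.03+.5736*.083,y,.02+.8192*.083)); a,b=int(P[0]),int(P[1]); x0,y0=max(a-25,0),max(b-25,0)
        m=(g[y0:b+25,x0:a+25]<60).astype(np.uint8); o=[]
        for q in cv2.findContours(m,0,2)[0]:
            if cv2.contourArea(q)>25: x,yy,w,h=cv2.boundingRect(q); o.append((x+x0+w/2,yy+y0+h/2,w,h))
        print("slot y",y,"pred",P.round(),"dark",o)
E
python3 - <<'E'
from h import *
s=env.state();p,R=pose();print(p,s["opening"],s["joints"].round(2))
seated(load("w6")); c=cap("wrist","w9"); seated(c)
t=cap("top","t9"); bars(t,roi=(140,200,260,345))
go([((.52,.05,.23),ori(165,-5)),((.455,.20,.2),ori(146.5,0))])
E
```

```text
[ 0.54598137 -0.18554323  0.18205584] 0.3505809024282941 [ 0.94 -0.08 -0.55  2.19 -0.53  0.5   2.33]
slot y 0.066 pred [452. 191.] dark []
slot y 0.022 pred [384. 191.] dark []
slot y -0.022 pred [315. 191.] dark [(314.5, 188.5, 27, 7)]
slot y -0.066 pred [247. 190.] dark []
slot y 0.066 pred [384. 193.] dark []
slot y 0.022 pred [315. 193.] dark [(316.5, 190.5, 27, 7)]
slot y -0.022 pred [247. 193.] dark [(247.5, 191.5, 31, 7)]
slot y -0.066 pred [178. 193.] dark []
[233. 290.] c 0.4165 0.2081 size 0.078 0.020 yaw 146.5
[176. 207.] c 0.6244 0.3660 size 0.096 0.020 yaw 119.4
L [-0.02, 0.97, -0.25] R [0.05, 0.33, 0.14] rows 3
L [0.1, 0.97, -0.27] R [0.05, 0.33, 0.14] rows 3
L [0.22, 0.94, -0.27] R [0.05, 0.33, 0.15] rows 3
  -> at [0.5197 0.0497 0.23  ]
L [0.65, 0.8, 0.13] R [0.01, 0.08, 0.31] rows 3
L [0.76, 0.69, 0.16] R [0.02, 0.09, 0.3] rows 3
  -> at [0.4553 0.2    0.1998]
```

Both are seated: the caps sit at the predicted pixels. A lies near the vial, so I'll pick it mid-bar upright, set it down at B's old clear spot, and regrasp it there as before.

Emit:
move_arm(plan=[{"linear": [-0.02,0.97,-0.25],"rot": [0.05,0.33,0.14],"grip": -0.3},{"linear": [-0.02,0.97,-0.25],"rot": [0.05,0.33,0.14],"grip": -0.3},{"linear": [-0.02,0.97,-0.25],"rot": [0.05,0.33,0.14],"grip": -0.3}])

```text
clock: 26.92
tool_pos: [0.5366, -0.1109, 0.1923]
tool_rot: [0.052, 0.975, -0.003, 0.217]
force: [0.9, 0.9, -0.3]
opening: 0.497
finger_force: 0.0
```

Emit:
move_arm(plan=[{"linear": [0.1,0.97,-0.27],"rot": [0.05,0.33,0.14],"grip": -0.3},{"linear": [0.1,0.97,-0.27],"rot": [0.05,0.33,0.14],"grip": -0.3},{"linear": [0.1,0.97,-0.27],"rot": [0.05,0.33,0.14],"grip": -0.3}])

```text
clock: 27.17
tool_pos: [0.5301, -0.0256, 0.2128]
tool_rot: [0.087, 0.987, -0.002, 0.133]
force: [1.3, 0.4, -0.1]
opening: 0.632
finger_force: 0.0
```

Emit:
move_arm(plan=[{"linear": [0.22,0.94,-0.27],"rot": [0.05,0.33,0.15],"grip": -0.3},{"linear": [0.22,0.94,-0.27],"rot": [0.05,0.33,0.15],"grip": -0.3},{"linear": [0.22,0.94,-0.27],"rot": [0.05,0.33,0.15],"grip": -0.3}])

```text
clock: 27.42
tool_pos: [0.5199, 0.0542, 0.2297]
tool_rot: [0.126, 0.991, -0.0, 0.045]
force: [-0.6, 0.8, 0.2]
opening: 0.646
finger_force: 0.0
```

Emit:
move_arm(plan=[{"linear": [0.65,0.8,0.13],"rot": [0,0.08,0.31],"grip": -0.3},{"linear": [0.65,0.8,0.13],"rot": [0,0.08,0.31],"grip": -0.3},{"linear": [0.65,0.8,0.13],"rot": [0,0.08,0.31],"grip": -0.3}])

```text
clock: 27.67
tool_pos: [0.483, 0.1285, 0.2119]
tool_rot: [0.205, 0.978, 0.005, 0.024]
force: [-0.1, 0.6, 0.5]
opening: 0.651
finger_force: 0.0
```

Emit:
move_arm(plan=[{"linear": [0.76,0.69,0.16],"rot": [0.02,0.09,0.3],"grip": -0.3},{"linear": [0.76,0.69,0.16],"rot": [0.02,0.09,0.3],"grip": -0.3},{"linear": [0.76,0.69,0.16],"rot": [0.02,0.09,0.3],"grip": -0.3},{"linear": [0.76,0.69,0.16],"rot": [0.02,0.09,0.3],"grip": -0.3}])

```text
clock: 28.0
tool_pos: [0.4522, 0.1992, 0.1977]
tool_rot: [0.281, 0.96, 0.006, 0.001]
force: [-0.3, -1.0, -0.5]
opening: 0.648
finger_force: 0.0
```

```bash
python3 - <<'E'
from h import *
s=env.state();p,R=pose();print(p,s["opening"],s["joints"].round(2))
c=cap("wrist","w10"); bars(c,amin=300); print(proj(c,(.419,.21,.018)))
Q=ori(146.5)
go([((.4195,.2105,.06),Q),((.4195,.2105,.0215),Q)],3)
E
```

```text
[0.45222199 0.19922183 0.19772102] 0.6482771988251047 [ 0.52  0.15 -1.08  1.86  0.13  1.21  0.4 ]
[ 20. 337.] c 0.3946 -0.1151 size 0.030 0.028 yaw 145.3
[612. 336.] c 0.7271 0.3975 size 0.043 0.032 yaw 60.1
[317. 334.] c 0.5637 0.1327 size 0.282 0.057 yaw 57.1
[185. 263.] c 0.4277 0.0715 size 0.064 0.037 yaw 109.9
[560. 259.] c 0.6099 0.3749 size 0.072 0.027 yaw 127.9
[295. 172.] c 0.4207 0.2089 size 0.087 0.021 yaw 146.4
[582.  57.] c 0.4431 0.4797 size 0.076 0.065 yaw 179.3
[ 78. 118.] c 0.2705 0.0669 size 0.187 0.123 yaw 178.7
[299.69323975 180.59253183]
L [0.222, -0.054, 0.862] R [0.011, -0.001, 0.013] rows 3
L [0.222, -0.051, 0.862] R [0.01, -0.001, 0.012] rows 3
  -> at [0.4195 0.2105 0.06  ]
L [-0.0, -0.0, 0.482] R [0.0, 0.0, 0.0] rows 2
  -> at [0.4195 0.2105 0.0215]
```

Emit:
move_arm(plan=[{"linear": [0.222,-0.05,0.86],"rot": [0.01,0,0.012],"grip": -0.3},{"linear": [0.222,-0.05,0.86],"rot": [0.01,0,0.012],"grip": -0.3},{"linear": [0.222,-0.05,0.86],"rot": [0.01,0,0.012],"grip": -0.3}])

```text
clock: 28.3
tool_pos: [0.4342, 0.2009, 0.1253]
tool_rot: [0.287, 0.958, 0.001, -0.002]
force: [-1.3, -0.5, -0.8]
opening: 0.653
finger_force: 0.0
```

Emit:
move_arm(plan=[{"linear": [0.222,-0.05,0.86],"rot": [0.01,0,0.012],"grip": -0.3},{"linear": [0.222,-0.05,0.86],"rot": [0.01,0,0.012],"grip": -0.3},{"linear": [0.222,-0.05,0.86],"rot": [0.01,0,0.012],"grip": -0.3},{"linear": [0.222,-0.05,0.86],"rot": [0.01,0,0.012],"grip": -0.3}])

```text
clock: 28.63
tool_pos: [0.421, 0.2094, 0.0619]
tool_rot: [0.29, 0.957, 0.0, -0.0]
force: [0.1, -0.4, 0.5]
opening: 0.653
finger_force: 0.0
```

```bash
python3 - <<'E'
from h import *
s=env.state();p,R=pose();print(p,s["force"])
go([((.4195,.2105,.0215),ori(146.5))],3)
E
```

```text
[0.42101916 0.20938502 0.06189466] [ 0.14362792 -0.3683647   0.49250257]
L [0.023, 0.001, 0.505] R [-0.0, -0.001, -0.007] rows 2
  -> at [0.4195 0.2105 0.0215]
```

Emit:
move_arm(plan=[{"linear": [0.01,0,0.25],"rot": [0,0,0],"grip": -0.3},{"linear": [0.023,0,0.505],"rot": [0,0,0],"grip": -0.3},{"linear": [0.023,0,0.505],"rot": [0,0,0],"grip": -0.3},{"linear": [0.023,0,0.505],"rot": [0,0,0],"grip": -0.3}])

```text
clock: 28.97
tool_pos: [0.4207, 0.2109, 0.0227]
tool_rot: [0.29, 0.957, 0.001, 0.001]
force: [-0.5, 0.1, 0.1]
opening: 0.651
finger_force: 0.0
```

Emit:
move_arm(plan=[{"linear": [0,0,0],"rot": [0,0,0],"grip": 1},{"linear": [0,0,0],"rot": [0,0,0],"grip": 1},{"linear": [0,0,0],"rot": [0,0,0],"grip": 1},{"linear": [0,0,0],"rot": [0,0,0],"grip": 1},{"linear": [0,0,0],"rot": [0,0,0],"grip": 1},{"linear": [0,0,0],"rot": [0,0,0],"grip": 1},{"linear": [0,0,0],"rot": [0,0,0],"grip": 1},{"linear": [0,0,0],"rot": [0,0,0],"grip": 1}], squeeze=30)

```text
clock: 29.63
tool_pos: [0.4193, 0.2109, 0.021]
tool_rot: [0.29, 0.957, 0.0, 0.001]
force: [-0.6, 0.1, 2.9]
opening: 0.205
finger_force: 30.0
```

```bash
python3 - <<'E'
from h import *
s=env.state();p,R=pose();print(p,s["opening"],s["finger_force"],s["joints"].round(2))
Q=ori(191.3)
go([(p+[0,0,.05],R),((.43,.32,.07),Q),((.43,.32,p[2]+.0005),Q)])
E
```

```text
[0.41926285 0.21088191 0.02103846] 0.2052477563415478 30.00061959028244 [ 0.31  0.38 -0.98  2.08  0.4   0.89  0.09]
L [-0.0, 0.0, -0.62] R [0.0, 0.0, 0.0] rows 2
  -> at [0.4192 0.2109 0.0706]
L [0.32, 0.6, 0.0] R [0.0, 0.0, -0.75] rows 4
L [0.07, 0.69, 0.01] R [-0.0, 0.0, -0.75] rows 4
  -> at [0.4298 0.3203 0.0699]
L [-0.0, -0.0, 0.6] R [-0.0, 0.0, -0.0] rows 2
  -> at [0.4299 0.3203 0.0219]
```

Emit:
move_arm(plan=[{"linear": [0,0,-0.62],"rot": [0,0,0],"grip": 1},{"linear": [0,0,-0.62],"rot": [0,0,0],"grip": 1},{"linear": [0,0,-0.62],"rot": [0,0,0],"grip": 1}])

```text
clock: 29.88
tool_pos: [0.4207, 0.2119, 0.0728]
tool_rot: [0.29, 0.957, 0.001, 0.002]
force: [0.4, 0.1, -0.3]
opening: 0.206
finger_force: 30.0
```

Emit:
move_arm(plan=[{"linear": [0.32,0.6,0],"rot": [0,0,-0.75],"grip": 1},{"linear": [0.32,0.6,0],"rot": [0,0,-0.75],"grip": 1},{"linear": [0.32,0.6,0],"rot": [0,0,-0.75],"grip": 1},{"linear": [0.32,0.6,0],"rot": [0,0,-0.75],"grip": 1}])

```text
clock: 30.22
tool_pos: [0.4239, 0.2658, 0.0697]
tool_rot: [0.094, 0.996, 0.0, -0.0]
force: [-0.2, -0.4, -0.1]
opening: 0.205
finger_force: 30.0
```

Emit:
move_arm(plan=[{"linear": [0.07,0.69,0],"rot": [0,0,-0.75],"grip": 1},{"linear": [0.07,0.69,0],"rot": [0,0,-0.75],"grip": 1},{"linear": [0.07,0.69,0],"rot": [0,0,-0.75],"grip": 1},{"linear": [0.07,0.69,0],"rot": [0,0,-0.75],"grip": 1},{"linear": [0.07,0.69,0],"rot": [0,0,-0.75],"grip": 1}])

```text
clock: 30.63
tool_pos: [0.4295, 0.3194, 0.0697]
tool_rot: [-0.096, 0.995, -0.0, -0.0]
force: [0.7, 0.5, -1.0]
opening: 0.201
finger_force: 30.0
```

```bash
python3 - <<'E'
from h import *
s=env.state();p,R=pose();print(p,s["opening"],s["finger_force"],s["joints"].round(2))
go([((.43,.32,.0215),ori(191.3))],3)
E
```

```text
[0.42951892 0.31939386 0.06969579] 0.20073322637824817 29.999118447303772 [ 0.21  0.52 -1.14  1.89  0.53  1.08  0.62]
L [-0.008, 0.007, 0.602] R [-0.001, -0.001, -0.01] rows 2
  -> at [0.43   0.32   0.0215]
```

Emit:
move_arm(plan=[{"linear": [-0.008,0.007,0.4],"rot": [0,0,0],"grip": 1},{"linear": [-0.008,0.007,0.602],"rot": [0,0,0],"grip": 1},{"linear": [-0.008,0.007,0.602],"rot": [0,0,0],"grip": 1},{"linear": [-0.008,0.007,0.602],"rot": [0,0,0],"grip": 1}])

```text
clock: 30.97
tool_pos: [0.4299, 0.3198, 0.0214]
tool_rot: [-0.096, 0.995, -0.001, -0.0]
force: [-0.1, -0.1, -0.6]
opening: 0.205
finger_force: 30.0
```

Emit:
move_arm(plan=[{"linear": [0,0,0],"rot": [0,0,0],"grip": -0.3},{"linear": [0,0,0],"rot": [0,0,0],"grip": -0.3},{"linear": [0,0,0],"rot": [0,0,0],"grip": -0.3},{"linear": [0,0,0],"rot": [0,0,0],"grip": -0.3},{"linear": [0,0,0],"rot": [0,0,0],"grip": -0.3},{"linear": [0,0,0],"rot": [0,0,0],"grip": -0.3}])

```text
clock: 31.47
tool_pos: [0.4305, 0.321, 0.0226]
tool_rot: [-0.098, 0.995, 0.0, 0.001]
force: [-0.3, -1.0, 0.4]
opening: 0.571
finger_force: 0.0
```

Emit:
move_arm(plan=[{"linear": [0,0,-0.7],"rot": [0,0,0],"grip": -0.3},{"linear": [0,0,-0.7],"rot": [0,0,0],"grip": -0.3},{"linear": [0,0,-0.7],"rot": [0,0,0],"grip": -0.3},{"linear": [0,0,-0.7],"rot": [0,0,0],"grip": -0.3}])

```text
clock: 31.8
tool_pos: [0.431, 0.3213, 0.0793]
tool_rot: [-0.098, 0.995, 0.0, 0.002]
force: [-0.3, 1.0, -0.8]
opening: 0.65
finger_force: 0.0
```

```bash
python3 - <<'E'
from h import *
s=env.state();p,R=pose();print(p,s["opening"],s["joints"].round(2))
c=cap("wrist","w11"); bars(c,amin=300)
Q=ori(191.3,20)
go([((.4624,.3267,.07),Q),((.4624,.3267,.0215),Q)],3)
E
```

```text
[0.43102733 0.32126032 0.07932364] 0.6496587189657553 [ 0.22  0.51 -1.15  1.88  0.52  1.1   0.63]
[501. 455.] c 0.5506 0.4806 size 0.064 0.013 yaw 101.2
[ 20. 337.] c 0.5209 0.1428 size 0.019 0.015 yaw 101.2
[610. 333.] c 0.4419 0.5242 size 0.028 0.023 yaw 101.2
[573. 276.] c 0.4131 0.4840 size 0.074 0.040 yaw 90.2
[338. 311.] c 0.4424 0.3309 size 0.187 0.111 yaw 97.3
[457.  70.] c 0.3136 0.3738 size 0.081 0.015 yaw 135.9
[584. 152.] c 0.3371 0.4549 size 0.135 0.057 yaw 25.3
L [-0.405, -0.004, 0.105] R [-0.0, 0.67, -0.002] rows 4
  -> at [0.4624 0.3267 0.07  ]
L [-0.208, 0.0, 0.57] R [-0.0, 0.0, -0.0] rows 2
  -> at [0.4624 0.3267 0.0215]
```

Emit:
move_arm(plan=[{"linear": [-0.405,0,0.105],"rot": [0,0.67,0],"grip": -0.3},{"linear": [-0.405,0,0.105],"rot": [0,0.67,0],"grip": -0.3},{"linear": [-0.405,0,0.105],"rot": [0,0.67,0],"grip": -0.3},{"linear": [-0.405,0,0.105],"rot": [0,0.67,0],"grip": -0.3},{"linear": [-0.405,0,0.105],"rot": [0,0.67,0],"grip": -0.3}])

```text
clock: 32.27
tool_pos: [0.462, 0.3273, 0.0675]
tool_rot: [-0.096, 0.98, -0.017, -0.175]
force: [-0.4, 0.8, 0.1]
opening: 0.651
finger_force: 0.0
```

```bash
python3 - <<'E'
from h import *
s=env.state();p,R=pose();print(p,s["opening"],s["joints"].round(2))
t=cap("top","t12"); bars(t,roi=(140,200,260,345))
c=cap("wrist","w12"); bars(c,amin=300,roi=(200,60,420,330)); print(proj(c,(.43,.321,.018)))
Q=ori(191.3,20)
go([((.4624,.3267,.0215),Q)],3)
E
```

```text
[0.46200854 0.32725358 0.06746385] 0.6506824630040696 [ 0.09  0.8  -1.04  1.54  0.45  1.46  0.76]
[189. 284.] c 0.4305 0.3169 size 0.078 0.020 yaw 11.0
[232. 323.] c 0.4761 0.3286 size 0.126 0.006 yaw 101.3
[312. 223.] c 0.4307 0.3196 size 0.079 0.019 yaw 11.2
[399.  94.] c 0.3316 0.3570 size 0.033 0.015 yaw 135.6
[312.47616599 242.40001539]
L [-0.22, -0.018, 0.561] R [-0.0, 0.001, 0.002] rows 2
  -> at [0.4624 0.3267 0.0215]
```

Bar confirmed at (0.431, 0.319), yaw 11. Next: descend and grip.

Emit:
move_arm(plan=[{"linear": [-0.11,-0.018,0.28],"rot": [0,0,0],"grip": -0.3},{"linear": [-0.22,-0.018,0.561],"rot": [0,0,0],"grip": -0.3},{"linear": [-0.22,-0.018,0.561],"rot": [0,0,0],"grip": -0.3},{"linear": [-0.22,-0.018,0.561],"rot": [0,0,0],"grip": -0.3}])

```text
clock: 32.7
tool_pos: [0.4626, 0.3261, 0.0224]
tool_rot: [-0.097, 0.98, -0.017, -0.172]
force: [-0.5, 0.4, 0.7]
opening: 0.65
finger_force: 0.0
```

Emit:
move_arm(plan=[{"linear": [0,0,0],"rot": [0,0,0],"grip": 1},{"linear": [0,0,0],"rot": [0,0,0],"grip": 1},{"linear": [0,0,0],"rot": [0,0,0],"grip": 1},{"linear": [0,0,0],"rot": [0,0,0],"grip": 1},{"linear": [0,0,0],"rot": [0,0,0],"grip": 1},{"linear": [0,0,0],"rot": [0,0,0],"grip": 1},{"linear": [0,0,0],"rot": [0,0,0],"grip": 1},{"linear": [0,0,0],"rot": [0,0,0],"grip": 1}], squeeze=30)

```text
clock: 33.37
tool_pos: [0.4636, 0.3261, 0.022]
tool_rot: [-0.097, 0.98, -0.017, -0.173]
force: [-0.6, 0.3, 1.1]
opening: 0.208
finger_force: 30.0
```

```bash
python3 - <<'E'
from h import *
s=env.state();p,R=pose();print(p,s["opening"],s["finger_force"],"d",(p[2]-.009)/np.cos(np.radians(20)))
Q=ori(178.6,-35); A=tcp(.066,.072,Q,d=.0125)+[0,.0005,0]
go([(p+[0,0,.15],R),((.55,.02,.205),ori(182,-18)),(A+[0,0,.045],Q)])
E
```

```text
[0.46358304 0.32613172 0.02195797] 0.2076251252802889 29.978292882442474 d 0.013789585874130325
L [0.32, -0.0, -0.88] R [0.0, 0.0, 0.0] rows 3
L [0.32, -0.0, -0.88] R [0.0, 0.0, 0.0] rows 3
  -> at [0.4637 0.3262 0.1718]
L [-0.04, -0.99, -0.12] R [-0.0, -0.32, 0.08] rows 3
L [-0.1, -0.99, -0.11] R [-0.0, -0.31, 0.08] rows 3
L [-0.16, -0.98, -0.1] R [-0.0, -0.32, 0.08] rows 3
L [-0.21, -0.98, -0.06] R [-0.01, -0.31, 0.08] rows 3
  -> at [0.5504 0.0198 0.205 ]
L [-0.14, -0.68, 0.1] R [0.02, -0.19, 0.03] rows 2
L [-0.14, -0.67, 0.12] R [0.02, -0.19, 0.03] rows 2
L [-0.14, -0.67, 0.14] R [0.01, -0.19, 0.04] rows 2
  -> at [ 0.5952 -0.1412  0.1924]
```

Emit:
move_arm(plan=[{"linear": [0.32,0,-0.88],"rot": [0,0,0],"grip": 1},{"linear": [0.32,0,-0.88],"rot": [0,0,0],"grip": 1},{"linear": [0.32,0,-0.88],"rot": [0,0,0],"grip": 1}])

```text
clock: 33.62
tool_pos: [0.465, 0.3286, 0.1028]
tool_rot: [-0.097, 0.98, -0.015, -0.17]
force: [-0.2, 1.2, 0.4]
opening: 0.204
finger_force: 30.0
```

Emit:
move_arm(plan=[{"linear": [0.32,0,-0.88],"rot": [0,0,0],"grip": 1},{"linear": [0.32,0,-0.88],"rot": [0,0,0],"grip": 1},{"linear": [0.32,0,-0.88],"rot": [0,0,0],"grip": 1}])

```text
clock: 33.87
tool_pos: [0.4647, 0.3285, 0.1779]
tool_rot: [-0.097, 0.981, -0.015, -0.17]
force: [-0.1, 0.8, -0.0]
opening: 0.201
finger_force: 30.0
```

Emit:
move_arm(plan=[{"linear": [-0.04,-0.99,-0.12],"rot": [0,-0.32,0.08],"grip": 1},{"linear": [-0.04,-0.99,-0.12],"rot": [0,-0.32,0.08],"grip": 1},{"linear": [-0.04,-0.99,-0.12],"rot": [0,-0.32,0.08],"grip": 1}])

```text
clock: 34.12
tool_pos: [0.4881, 0.2425, 0.1792]
tool_rot: [-0.073, 0.993, -0.015, -0.088]
force: [2.0, -0.6, -1.3]
opening: 0.205
finger_force: 30.0
```

Emit:
move_arm(plan=[{"linear": [-0.1,-0.99,-0.11],"rot": [0,-0.32,0.08],"grip": 1},{"linear": [-0.1,-0.99,-0.11],"rot": [0,-0.32,0.08],"grip": 1},{"linear": [-0.1,-0.99,-0.11],"rot": [0,-0.32,0.08],"grip": 1}])

```text
clock: 34.37
tool_pos: [0.5092, 0.1637, 0.1871]
tool_rot: [-0.052, 0.999, -0.011, -0.005]
force: [0.7, -0.6, -1.3]
opening: 0.206
finger_force: 30.0
```

Emit:
move_arm(plan=[{"linear": [-0.16,-0.98,-0.1],"rot": [0,-0.32,0.08],"grip": 1},{"linear": [-0.16,-0.98,-0.1],"rot": [0,-0.32,0.08],"grip": 1},{"linear": [-0.16,-0.98,-0.1],"rot": [0,-0.32,0.08],"grip": 1}])

```text
clock: 34.62
tool_pos: [0.5291, 0.0903, 0.1963]
tool_rot: [-0.033, 0.996, -0.006, 0.079]
force: [1.2, -1.3, -1.0]
opening: 0.201
finger_force: 30.0
```

Emit:
move_arm(plan=[{"linear": [-0.21,-0.98,-0.08],"rot": [0,-0.32,0.08],"grip": 1},{"linear": [-0.21,-0.98,-0.08],"rot": [0,-0.32,0.08],"grip": 1},{"linear": [-0.21,-0.98,-0.08],"rot": [0,-0.32,0.08],"grip": 1},{"linear": [-0.21,-0.98,-0.08],"rot": [0,-0.32,0.08],"grip": 1}])

```text
clock: 34.95
tool_pos: [0.5498, 0.0134, 0.2072]
tool_rot: [-0.012, 0.987, -0.002, 0.161]
force: [1.0, 0.0, -0.3]
opening: 0.201
finger_force: 30.0
```

```bash
python3 - <<'E'
from h import *
s=env.state();p,R=pose();print(p,s["opening"],s["finger_force"])
Q=ori(178.6,-35); A=tcp(.066,.072,Q,d=.013)+[0,.0005,0]
go([(A+[0,0,.045],Q)])
E
```

```text
[0.54978701 0.01341655 0.2071889 ] 0.20119309809263508 29.976586997509003
L [-0.22, -0.97, 0.18] R [0.01, -0.27, 0.04] rows 3
L [-0.21, -0.97, 0.21] R [0.02, -0.28, 0.05] rows 3
  -> at [ 0.5955 -0.1413  0.1926]
```

Emit:
move_arm(plan=[{"linear": [-0.22,-0.97,0.15],"rot": [0.01,-0.28,0.04],"grip": 1},{"linear": [-0.22,-0.97,0.15],"rot": [0.01,-0.28,0.04],"grip": 1},{"linear": [-0.22,-0.97,0.15],"rot": [0.01,-0.28,0.04],"grip": 1}])

```text
clock: 35.2
tool_pos: [0.572, -0.063, 0.2]
tool_rot: [-0.002, 0.973, 0.0, 0.233]
force: [-0.1, -1.0, -1.1]
opening: 0.204
finger_force: 30.0
```

Emit:
move_arm(plan=[{"linear": [-0.21,-0.97,0.21],"rot": [0.02,-0.28,0.05],"grip": 1},{"linear": [-0.21,-0.97,0.21],"rot": [0.02,-0.28,0.05],"grip": 1},{"linear": [-0.21,-0.97,0.21],"rot": [0.02,-0.28,0.05],"grip": 1},{"linear": [-0.21,-0.97,0.21],"rot": [0.02,-0.28,0.05],"grip": 1}])

```text
clock: 35.53
tool_pos: [0.5961, -0.1354, 0.192]
tool_rot: [0.01, 0.953, 0.002, 0.302]
force: [0.1, 0.0, -1.0]
opening: 0.199
finger_force: 30.0
```

```bash
python3 - <<'E'
from h import *
s=env.state();p,R=pose();print(p,s["opening"],s["finger_force"])
Q=ori(178.6,-35); A=tcp(.066,.072,Q,d=.013)+[.0008,.0005,-.0005]
go([(A,Q)],3)
E
```

```text
[ 0.59605795 -0.13535232  0.1920331 ] 0.19902261911855287 29.977332651615143
L [0.321, -0.077, 0.457] R [0.021, 0.003, -0.002] rows 2
  -> at [ 0.596  -0.1411  0.1473]
```

Emit:
move_arm(plan=[{"linear": [0.321,-0.077,0.457],"rot": [0.021,0.003,0],"grip": 1},{"linear": [0.321,-0.077,0.457],"rot": [0.021,0.003,0],"grip": 1},{"linear": [0.321,-0.077,0.457],"rot": [0.021,0.003,0],"grip": 1},{"linear": [0.321,-0.077,0.457],"rot": [0.021,0.003,0],"grip": 1}])

```text
clock: 35.87
tool_pos: [0.5972, -0.1382, 0.1495]
tool_rot: [0.01, 0.953, -0.004, 0.302]
force: [0.7, -0.0, 0.1]
opening: 0.197
finger_force: 30.0
```

```bash
python3 - <<'E'
from h import *
s=env.state();p,R=pose();print(p,s["force"],s["joints"].round(2)); print(held(cap("wrist","w13")))
Q=ori(178.6,-35); A=tcp(.066,.062,Q,d=.013)+[.0008,.0005,-.0005]
go([(A,Q)],3)
E
```

```text
[ 0.59716267 -0.13820612  0.14945033] [ 0.72446937 -0.02074324  0.14864734] [ 1.18  0.08 -0.97  2.15 -0.17  0.35  1.92]
cap u 314.5 v 150..161 w 37
L [0.156, -0.027, 0.062] R [-0.001, 0.008, 0.008] rows 1
  -> at [ 0.5902 -0.1409  0.1391]
```

Emit:
move_arm(plan=[{"linear": [0.156,-0.025,0.062],"rot": [0,0.008,0.008],"grip": 1},{"linear": [0.156,-0.025,0.062],"rot": [0,0.008,0.008],"grip": 1},{"linear": [0.156,-0.025,0.062],"rot": [0,0.008,0.008],"grip": 1},{"linear": [0.156,-0.025,0.062],"rot": [0,0.008,0.008],"grip": 1}])

```text
clock: 36.25
tool_pos: [0.5891, -0.1425, 0.138]
tool_rot: [0.013, 0.954, -0.005, 0.3]
force: [-0.2, 0.2, -0.3]
opening: 0.205
finger_force: 30.0
```

```bash
python3 - <<'E'
from h import *
s=env.state();p,R=pose();print(p,s["force"],s["joints"].round(2))
Q=ori(178.6,-35)
for e in(.06,.045): print(tcp(.066,e,Q,d=.013)+[.0008,.0005,-.0005])
go([(tcp(.066,.045,Q,d=.013)+[.0008,.0005,-.0005],Q)],3)
E
```

```text
[ 0.58909322 -0.14246956  0.13798575] [-0.23227141  0.21186776 -0.31533486] [ 1.18  0.08 -0.96  2.17 -0.17  0.33  1.93]
[ 0.58905818 -0.14092012  0.13746418]
[ 0.58045666 -0.14071365  0.12517618]
L [0.181, 0.019, 0.069] R [-0.006, -0.001, -0.002] rows 1
  -> at [ 0.5804 -0.1407  0.1252]
```

Emit:
move_arm(plan=[{"linear": [0.09,0.015,0.033],"rot": [0,0,0],"grip": 1},{"linear": [0.181,0.017,0.069],"rot": [-0.006,0,0],"grip": 1},{"linear": [0.181,0.017,0.069],"rot": [-0.006,0,0],"grip": 1}])

```text
clock: 36.5
tool_pos: [0.5786, -0.1404, 0.1228]
tool_rot: [0.012, 0.954, -0.003, 0.299]
force: [-0.4, 0.4, -0.8]
opening: 0.203
finger_force: 30.0
```

Emit:
move_arm(plan=[{"linear": [0.06,0,0.021],"rot": [0,0,0],"grip": 1},{"linear": [0.12,0,0.044],"rot": [0,0,0],"grip": 1},{"linear": [0.12,0,0.044],"rot": [0,0,0],"grip": 1}])

```text
clock: 36.75
tool_pos: [0.5735, -0.1404, 0.1151]
tool_rot: [0.012, 0.954, -0.003, 0.299]
force: [-0.5, 0.0, -1.0]
opening: 0.209
finger_force: 30.0
```

Emit:
move_arm(plan=[{"linear": [0.04,0,0.014],"rot": [0,0,0],"grip": 1},{"linear": [0.04,0,0.014],"rot": [0,0,0],"grip": 1}])

```text
clock: 36.92
tool_pos: [0.5722, -0.1404, 0.1131]
tool_rot: [0.012, 0.954, -0.003, 0.3]
force: [-0.4, -0.5, -1.2]
opening: 0.203
finger_force: 30.0
```

Emit:
move_arm(plan=[{"linear": [0,0,0],"rot": [0,0,0],"grip": 0.46},{"linear": [0,0,0],"rot": [0,0,0],"grip": 0.46},{"linear": [0,0,0],"rot": [0,0,0],"grip": 0.46},{"linear": [0,0,0],"rot": [0,0,0],"grip": 0.46},{"linear": [0,0,0],"rot": [0,0,0],"grip": 0.46}])

```text
clock: 37.33
tool_pos: [0.5728, -0.1405, 0.1138]
tool_rot: [0.012, 0.954, -0.003, 0.3]
force: [0.2, -0.8, 0.1]
opening: 0.271
finger_force: 0.0
```

Emit:
move_arm(plan=[{"linear": [-0.1,0,-0.3],"rot": [0,0,0],"grip": 0.46},{"linear": [-0.3,0,-0.9],"rot": [0,0,0],"grip": 0.46},{"linear": [-0.3,0,-0.9],"rot": [0,0,0],"grip": 0.46},{"linear": [-0.3,0,-0.9],"rot": [0,0,0],"grip": 0.46}])

```text
clock: 37.67
tool_pos: [0.5524, -0.1411, 0.1907]
tool_rot: [0.012, 0.953, -0.005, 0.302]
force: [0.6, -0.6, -0.7]
opening: 0.267
finger_force: 0.0
```

```bash
python3 - <<'E'
from h import *
s=env.state();p,R=pose();print(p,s["opening"],s["joints"].round(2))
c=cap("wrist","w14"); seated(c)
cv2.imwrite("pics/w14a.png",c["image"][:340,120:640,::-1])
Q=ori(178.6)
K=box(-.0445+.135,0,.132); print("knob",K)
go([((.56,-.17,.24),ori(178.6,-18)),(box(.13,0,.20),Q),(box(.13,0,.132),Q)])
E
```

```text
[ 0.55242758 -0.14111073  0.19072796] 0.26682390895779046 [ 1.38 -0.17 -1.02  2.19 -0.65  0.53  2.35]
slot y 0.066 pred [314. 178.] dark [(316.0, 174.5, 26, 7)]
slot y 0.022 pred [246. 178.] dark [(248.5, 175.5, 29, 7)]
slot y -0.022 pred [178. 178.] dark [(179.5, 176.5, 33, 9)]
slot y -0.066 pred [110. 177.] dark []
knob [ 0.63947394 -0.20867179  0.132     ]
L [-0.46, -0.36, -0.46] R [-0.01, 0.57, -0.0] rows 3
  -> at [ 0.56   -0.1702  0.2401]
L [-0.64, -0.23, 0.47] R [0.0, 0.3, -0.0] rows 2
L [-0.7, -0.23, 0.36] R [0.0, 0.3, 0.0] rows 2
  -> at [ 0.6792 -0.2098  0.2004]
L [0.0, 0.0, 0.85] R [0.0, -0.0, 0.0] rows 2
  -> at [ 0.6792 -0.2097  0.1324]
```

All three are seated: the caps are at the predicted pixels in slots 0, 1 and 2. Now shut the hatch from behind the knob.

Emit:
move_arm(plan=[{"linear": [-0.46,-0.36,-0.46],"rot": [0,0.57,0],"grip": 1},{"linear": [-0.46,-0.36,-0.46],"rot": [0,0.57,0],"grip": 1},{"linear": [-0.46,-0.36,-0.46],"rot": [0,0.57,0],"grip": 1},{"linear": [-0.46,-0.36,-0.46],"rot": [0,0.57,0],"grip": 1}])

```text
clock: 38.05
tool_pos: [0.5601, -0.1715, 0.2387]
tool_rot: [0.014, 0.988, -0.003, 0.154]
force: [-0.6, 1.9, 0.0]
opening: 0.056
finger_force: 0.0
```

Emit:
move_arm(plan=[{"linear": [-0.64,-0.23,0.45],"rot": [0,0.3,0],"grip": 1},{"linear": [-0.64,-0.23,0.45],"rot": [0,0.3,0],"grip": 1},{"linear": [-0.64,-0.23,0.45],"rot": [0,0.3,0],"grip": 1}])

```text
clock: 38.3
tool_pos: [0.6205, -0.1911, 0.2178]
tool_rot: [0.014, 0.997, -0.001, 0.076]
force: [-0.3, -1.1, 2.7]
opening: 0.006
finger_force: 0.0
```

Emit:
move_arm(plan=[{"linear": [-0.7,-0.23,0.36],"rot": [0,0.3,0],"grip": 1},{"linear": [-0.7,-0.23,0.36],"rot": [0,0.3,0],"grip": 1},{"linear": [-0.7,-0.23,0.36],"rot": [0,0.3,0],"grip": 1},{"linear": [-0.7,-0.23,0.36],"rot": [0,0.3,0],"grip": 1}])

```text
clock: 38.63
tool_pos: [0.68, -0.206, 0.1909]
tool_rot: [0.011, 1.0, 0.005, -0.005]
force: [-0.6, -0.4, -1.2]
opening: 0.004
finger_force: 0.0
```

```bash
python3 - <<'E'
from h import *
s=env.state();p,R=pose();print(p,s["opening"],s["joints"].round(2))
go([(box(.13,.002,.132),ori(178.6))])
E
```

```text
[ 0.68004461 -0.20601418  0.19087737] 0.00359543316472962 [ 0.83  0.67 -0.96  1.31  0.53  1.44  1.46]
L [0.0, -0.03, 0.74] R [0.02, -0.02, 0.0] rows 2
  -> at [ 0.6794 -0.2079  0.1317]
```

Emit:
move_arm(plan=[{"linear": [0,-0.03,0.4],"rot": [0.02,-0.02,0],"grip": 1},{"linear": [0,-0.03,0.74],"rot": [0.02,-0.02,0],"grip": 1},{"linear": [0,-0.03,0.74],"rot": [0.02,-0.02,0],"grip": 1},{"linear": [0,-0.03,0.74],"rot": [0.02,-0.02,0],"grip": 1}])

```text
clock: 38.97
tool_pos: [0.6764, -0.2117, 0.14]
tool_rot: [0.013, 1.0, -0.005, 0.003]
force: [-0.1, -0.4, 0.1]
opening: 0.007
finger_force: 0.0
```

Emit:
move_arm(plan=[{"linear": [0.1,0,0],"rot": [0,0,0],"grip": 1},{"linear": [0.2,0,0],"rot": [0,0,0],"grip": 1},{"linear": [0.3,0,0],"rot": [0,0,0],"grip": 1},{"linear": [0.4,0,0],"rot": [0,0,0],"grip": 1},{"linear": [0.5,0,0],"rot": [0,0,0],"grip": 1},{"linear": [0.6,0,0],"rot": [0,0,0],"grip": 1},{"linear": [0.7,0,0],"rot": [0,0,0],"grip": 1}])

```text
clock: 39.55
tool_pos: [0.6211, -0.2098, 0.1399]
tool_rot: [0.013, 1.0, -0.005, 0.004]
force: [1.5, 0.2, 2.4]
opening: 0.005
finger_force: 1.2
```

Emit:
move_arm(plan=[{"linear": [0.1,0,0],"rot": [0,0,0],"grip": 1},{"linear": [0.2,0,0],"rot": [0,0,0],"grip": 1},{"linear": [0.3,0,0],"rot": [0,0,0],"grip": 1},{"linear": [0.4,0,0],"rot": [0,0,0],"grip": 1},{"linear": [0.5,0,0],"rot": [0,0,0],"grip": 1},{"linear": [0.6,0,0],"rot": [0,0,0],"grip": 1},{"linear": [0.7,0,0],"rot": [0,0,0],"grip": 1}])

```text
clock: 40.13
tool_pos: [0.565, -0.2084, 0.139]
tool_rot: [0.012, 1.0, -0.005, 0.004]
force: [2.3, 0.2, 0.9]
opening: 0.008
finger_force: 1.0
```

Emit:
move_arm(plan=[{"linear": [0.1,0,0],"rot": [0,0,0],"grip": 1},{"linear": [0.2,0,0],"rot": [0,0,0],"grip": 1},{"linear": [0.3,0,0],"rot": [0,0,0],"grip": 1},{"linear": [0.4,0,0],"rot": [0,0,0],"grip": 1}])

```text
clock: 40.47
tool_pos: [0.533, -0.2076, 0.1387]
tool_rot: [0.012, 1.0, -0.005, 0.004]
force: [1.4, -0.8, 1.8]
opening: 0.006
finger_force: 1.0
```

Emit:
move_arm(plan=[{"linear": [0.06,0,0],"rot": [0,0,0],"grip": 1},{"linear": [0.1,0,0],"rot": [0,0,0],"grip": 1},{"linear": [0.1,0,0],"rot": [0,0,0],"grip": 1}])

```text
clock: 40.72
tool_pos: [0.5249, -0.2075, 0.1386]
tool_rot: [0.013, 1.0, -0.005, 0.003]
force: [1.0, 0.0, 0.2]
opening: 0.006
finger_force: 0.0
```

Emit:
move_arm(plan=[{"linear": [0.05,0,0],"rot": [0,0,0],"grip": 1},{"linear": [0.08,0,0],"rot": [0,0,0],"grip": 1}])

```text
clock: 40.88
tool_pos: [0.5235, -0.2072, 0.1394]
tool_rot: [0.012, 1.0, -0.004, 0.009]
force: [29.9, -2.5, -20.4]
opening: 0.002
finger_force: 14.2
```

The hatch is shut against its stop. Back off, then approach the post from its right.

Emit:
move_arm(plan=[{"linear": [-0.3,0,0],"rot": [0,0,0],"grip": 1},{"linear": [-0.3,0,0],"rot": [0,0,0],"grip": 1},{"linear": [-0.3,0,-0.75],"rot": [0,0,0],"grip": 1},{"linear": [-0.3,0,-0.75],"rot": [0,0,0],"grip": 1},{"linear": [-0.3,0,-0.75],"rot": [0,0,0],"grip": 1}])

```text
clock: 41.3
tool_pos: [0.5447, -0.2068, 0.2027]
tool_rot: [0.012, 1.0, -0.005, 0.006]
force: [-0.1, -0.9, 0.5]
opening: 0.005
finger_force: 0.0
```

```bash
python3 - <<'E'
from h import *
s=env.state();p,R=pose();print(p,s["force"])
c=cap("wrist","w15")
print("hatch knob pred shut/10mm open px",proj(c,box(-.0445,0,.141)),proj(c,box(-.0345,0,.141)))
Q=ori(178.6)
go([((.6235,-.12,.195),Q),((.6235,-.12,.134),Q)])
E
```

```text
[ 0.54470056 -0.20679749  0.20265234] [-0.11334762 -0.8943935   0.45939519]
hatch knob pred shut/10mm open px [314.58468814 193.39565373] [314.55274753 210.64426003]
L [-0.48, 0.56, 0.03] R [-0.01, 0.01, -0.0] rows 2
L [-0.49, 0.55, 0.04] R [-0.01, 0.01, -0.0] rows 2
  -> at [ 0.6235 -0.1202  0.1949]
L [0.0, 0.0, 0.76] R [0.0, -0.0, -0.0] rows 2
  -> at [ 0.6235 -0.1202  0.1341]
```

Emit:
move_arm(plan=[{"linear": [-0.48,0.56,0],"rot": [0,0,0],"grip": 1},{"linear": [-0.48,0.56,0],"rot": [0,0,0],"grip": 1},{"linear": [-0.48,0.56,0],"rot": [0,0,0],"grip": 1}])

```text
clock: 41.6
tool_pos: [0.5835, -0.159, 0.1978]
tool_rot: [0.01, 1.0, -0.003, 0.004]
force: [0.8, 0.1, -0.9]
opening: 0.003
finger_force: 0.0
```

Emit:
move_arm(plan=[{"linear": [-0.49,0.55,0.05],"rot": [0,0.01,0],"grip": 1},{"linear": [-0.49,0.55,0.05],"rot": [0,0.01,0],"grip": 1},{"linear": [-0.49,0.55,0.05],"rot": [0,0.01,0],"grip": 1},{"linear": [-0.49,0.55,0.05],"rot": [0,0.01,0],"grip": 1}])

```text
clock: 41.93
tool_pos: [0.6223, -0.1193, 0.1932]
tool_rot: [0.011, 1.0, -0.004, -0.0]
force: [0.9, -0.4, 0.2]
opening: 0.008
finger_force: 0.0
```

```bash
python3 - <<'E'
from h import *
s=env.state();p,R=pose();print(p,s["force"])
c=cap("top","t15"); g=cv2.cvtColor(c["image"],cv2.COLOR_RGB2GRAY)
print("knob px",proj(c,box(-.0445,0,.141)))
m=(g[235:265,390:425]<60).astype(np.uint8)
for q in cv2.findContours(m,0,2)[0]: 
    x,y,w,h=cv2.boundingRect(q); print(390+x+w/2,235+y+h/2,w,h)
go([((.6235,-.12,.134),ori(178.6))])
E
```

```text
[ 0.62225224 -0.11931194  0.19323557] [ 0.89024613 -0.41716727  0.23037745]
knob px [407.86122605 250.08012622]
416.5 264.5 1 1
410.5 261.5 1 1
409.5 257.5 1 1
409.5 255.5 1 1
405.5 241.5 1 1
403.0 239.5 2 1
402.0 250.0 16 30
L [-0.02, 0.02, 0.74] R [-0.02, 0.0, 0.0] rows 2
  -> at [ 0.6236 -0.1196  0.1342]
```

The knob geometry agrees: front to back contact is 38.5 mm, i.e. knob plus finger, so the hatch is shut. Descend and push the gate open.

Emit:
move_arm(plan=[{"linear": [-0.02,0.01,0.4],"rot": [0,0,0],"grip": 1},{"linear": [-0.02,0.01,0.74],"rot": [0,0,0],"grip": 1},{"linear": [-0.02,0.01,0.74],"rot": [0,0,0],"grip": 1},{"linear": [-0.02,0.01,0.74],"rot": [0,0,0],"grip": 1}])

```text
clock: 42.32
tool_pos: [0.623, -0.1217, 0.1344]
tool_rot: [0.013, 1.0, -0.005, -0.001]
force: [0.3, 0.2, 0.5]
opening: 0.005
finger_force: 0.0
```

Emit:
move_arm(plan=[{"linear": [0,0.1,0],"rot": [0,0,0],"grip": 1},{"linear": [0,0.2,0],"rot": [0,0,0],"grip": 1},{"linear": [0,0.3,0],"rot": [0,0,0],"grip": 1},{"linear": [0,0.4,0],"rot": [0,0,0],"grip": 1},{"linear": [0,0.5,0],"rot": [0,0,0],"grip": 1},{"linear": [0,0.6,0],"rot": [0,0,0],"grip": 1}])

```text
clock: 42.82
tool_pos: [0.626, -0.0717, 0.1357]
tool_rot: [0.012, 1.0, -0.005, 0.002]
force: [-0.5, -2.8, 3.6]
opening: 0.006
finger_force: 1.7
```

Emit:
move_arm(plan=[{"linear": [0,0.1,0],"rot": [0,0,0],"grip": 1},{"linear": [0,0.2,0],"rot": [0,0,0],"grip": 1},{"linear": [0,0.3,0],"rot": [0,0,0],"grip": 1},{"linear": [0,0.4,0],"rot": [0,0,0],"grip": 1},{"linear": [0,0.5,0],"rot": [0,0,0],"grip": 1},{"linear": [0,0.6,0],"rot": [0,0,0],"grip": 1}])

```text
clock: 43.32
tool_pos: [0.627, -0.0235, 0.1346]
tool_rot: [0.012, 1.0, -0.005, 0.001]
force: [0.1, -3.1, 3.1]
opening: 0.005
finger_force: 1.7
```

Emit:
move_arm(plan=[{"linear": [0,0.08,0],"rot": [0,0,0],"grip": 1},{"linear": [0,0.15,0],"rot": [0,0,0],"grip": 1},{"linear": [0,0.22,0],"rot": [0,0,0],"grip": 1}])

```text
clock: 43.57
tool_pos: [0.6273, -0.0061, 0.1343]
tool_rot: [0.012, 1.0, -0.005, 0.001]
force: [-0.4, -2.5, 2.9]
opening: 0.009
finger_force: 1.6
```

Emit:
move_arm(plan=[{"linear": [0,0.05,0],"rot": [0,0,0],"grip": 1},{"linear": [0,0.1,0],"rot": [0,0,0],"grip": 1}])

```text
clock: 43.73
tool_pos: [0.6274, 0.0003, 0.1342]
tool_rot: [0.013, 1.0, -0.006, 0.001]
force: [-2.9, -15.5, 8.3]
opening: 0.008
finger_force: 8.7
```

Emit:
move_arm(plan=[{"linear": [0,0.05,0],"rot": [0,0,0],"grip": 1},{"linear": [0,0.1,0],"rot": [0,0,0],"grip": 1}])

```text
clock: 43.9
tool_pos: [0.6275, 0.0007, 0.1341]
tool_rot: [0.016, 1.0, -0.01, -0.0]
force: [-9.9, -34.9, 16.8]
opening: 0.004
finger_force: 19.4
```

The gate is fully open at its stop. Back off, rise, and do a final check.

Emit:
move_arm(plan=[{"linear": [0,-0.3,0],"rot": [0,0,0],"grip": 1},{"linear": [0,-0.4,0],"rot": [0,0,0],"grip": 1},{"linear": [0,-0.4,-0.9],"rot": [0,0,0],"grip": 1},{"linear": [0,-0.4,-0.9],"rot": [0,0,0],"grip": 1},{"linear": [0,-0.4,-0.9],"rot": [0,0,0],"grip": 1},{"linear": [0,-0.4,-0.9],"rot": [0,0,0],"grip": 1}])

```text
clock: 44.4
tool_pos: [0.6275, -0.0208, 0.2081]
tool_rot: [0.012, 1.0, -0.004, 0.003]
force: [-0.7, 0.3, -1.7]
opening: 0.005
finger_force: 0.0
```

Emit:
move_arm(plan=[{"linear": [0,0,-0.9],"rot": [0,0,0],"grip": 1},{"linear": [0,0,-0.9],"rot": [0,0,0],"grip": 1},{"linear": [0,0,-0.9],"rot": [0,0,0],"grip": 1},{"linear": [0,0,-0.9],"rot": [0,0,0],"grip": 1}])

```text
clock: 44.73
tool_pos: [0.6269, -0.0206, 0.2789]
tool_rot: [0.012, 1.0, -0.004, 0.002]
force: [-0.0, 1.0, -1.4]
opening: 0.008
finger_force: 0.0
```

```bash
python3 - <<'E'
from h import *
print(pose()[0],env.state()["force"])
c=cap("wrist","w16"); s=cap("scene")
a=cv2.resize(c["image"][:,:,::-1],(427,320)); b=cv2.resize(s["image"][150:270,250:430,::-1],(373,249)); b=cv2.copyMakeBorder(b,0,71,0,0,0)
cv2.imwrite("pics/fin.png",np.hstack([a,b]))
E
```

```text
[ 0.6269472  -0.02059639  0.27889336] [-0.01531744  1.01556901 -1.38658652]
```

View pics/fin.png

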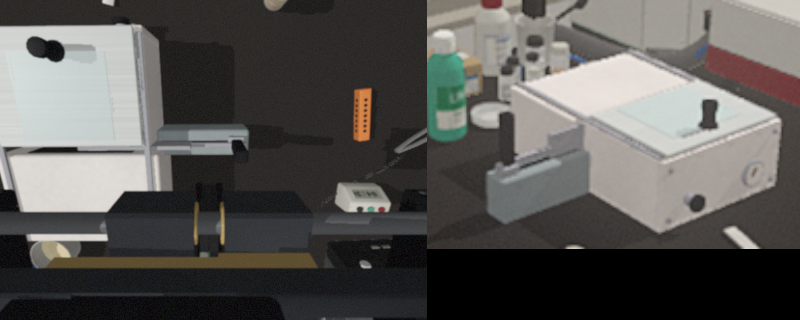

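The picture shows the hatch shut flush, with the knob at the front, and the post at the far end of its guide. The arm is clear of everything.

```bash
python3 -c "
from rig import env
print(env.finish_job())"
```

```text
the job is handed in; nothing more can be done
None
```

I handed the job in at about 45 s: three cartridges (all I found) are in slots 0–2, the hatch is shut on its stop, and the inner door is fully open. No verdict was returned.

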